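# Set up two gamma detectors for a transmission check

### The job

Set up the two gamma detectors for a transmission check: seat the yellow sample pot in the orange nest and the larger black pot in the blue nest, and stand the dark grey shielding brick upright on the desk midway between the two detectors, in line with them, its broad faces towards them. Only when these three are in place may the check sources be picked up: lay the orange source flat on the middle of the yellow pot's cap and the blue source flat on the middle of the black pot's cap. Keep both pots upright throughout and leave everything else on the desk where it is.

Things in the scene. Friction and masses are not known exactly. Their poses are not given: they have to be found in the camera images.
- detector_orange: Fixed head: grey block 92x92x30 mm, on it a bright orange plate 78x78 mm, top 46 mm above the desk, with the nest: round hole 50.5 mm wide, 12 mm deep (floor 34 mm above the desk), 4 mm bevel; the yellow pot (body 45.8 mm) drops in. Origin: nest axis at desk level; z up, x to the brass connectors. Both heads are turned alike, 200 mm apart along y; which is left varies.
- detector_blue: Fixed head: grey block 92x92x30 mm, on it a blue plate 78x78 mm, top 46 mm above the desk, with the nest: round hole 55.5 mm wide, 12 mm deep (floor 34 mm above the desk), 4 mm bevel; the black pot (body 50.4 mm) drops in. Origin: nest axis at desk level; z up, x to the brass connectors. Both heads are turned alike, 200 mm apart along y; which is left varies.
- yellow_pot_mid (a point): Loose sample pot with yellow contents, ribbed white screw cap and a yellow round sticker on the cap: 54 mm high, 85 g; body 45.8 mm across up to 38 mm, cap 50.4 mm across above that, flat on top. Point: its centre, 27 mm above its underside; z is its upright axis. Grasp it by the cap (38 to 54 mm up), or the tips hit the nest plate.
- black_pot_mid (a point): Loose sample pot with black contents, ribbed white screw cap and a black round sticker on the cap: 60 mm high, 113 g; body 50.4 mm across up to 41 mm, cap 55.6 mm across above that, flat on top. Point: its centre, 30 mm above its underside; z is its upright axis. Grasp it by the cap (41 to 60 mm up).
- shield_brick_mid (a point): Loose shielding brick, dark grey metal, 0.7 kg, upright on the desk: 25 mm thick (its x), 60 mm high, broad faces 56 mm wide with a vee-shaped edge beyond at each end (80 mm over the points, its y). Point: its centre, 30 mm above its underside. Grasp across the 25 mm.
- orange_source_mid (a point): Loose orange check source: flat disc 25 mm across, 6 mm thick, with a bright metal centre, 14 g, lying on the desk. Point: its centre, 3 mm above its underside; z is its upright axis.
- blue_source_mid (a point): Loose blue check source: flat disc 25 mm across, 6 mm thick, with a bright metal centre, 14 g, lying on the desk. Point: its centre, 3 mm above its underside; z is its upright axis.
- planchet_tin: Bystander, loose: round pale grey tin, 66 mm across, 24 mm high. Origin: centre of its underside. Leave it alone.
Not all that is in view belongs to the job. What is shaped like the part that bears black_pot_mid but red is not meant.

How it is judged:
By the outcome, as a careful person would: the job done as asked, in the order asked, and still so for the second after the job is handed in, with the robot touching nothing.
It also fails if it takes over 115 s, if anything falls off the work surface, if the arm or the gripper's body presses on something with over 40 N, if the wrist force passes 120 N, or if a joint passes its speed limit or range.

### The arm

A 6-joint arm with a two-finger parallel gripper is mounted at the origin on a cart in front of the work surface, level with it; the furniture and walls round the work are solid. World frame = base frame: x ahead of the robot, y to its left, z up, the work surface at z = 0. Lengths are in m, angles in rad, forces in N, time in s.
With the tool pointing down it reaches from about 0.225 to 0.875 m from the base axis. Payload 3.4 kg.
Tool frame: the origin (TCP) lies on the centre line of the jaws, within the pads' length; the fingertips stand 19 mm ahead of it and the grasp point (between the pads) is the TCP; z points along the fingers, y is the direction in which the jaws open and shut (so a half turn about z gives the same grasp; the last joint's range is limited). The gripper opens to 85 mm and grips with 20 to 120 N. Pads are 22 mm wide; open, the fingers measure 114 mm over their backs; the gripper's body (76 mm by 85 mm) begins 54 mm behind the grasp point. The pads swing forward as they close: fully open they stand 13 mm farther back than shut.
Start: joints at [-1.336, 0.276, 1.505, -0, 1.361, -0.121], TCP at [0.2, -0.539, 0.219] pointing down, gripper open.
Joint ranges: [-2.89, 2.89], [-0.75, 2.08], [0.22, 2.7], [-1.18, 4.32], [0.11, 2.71], [-2.7, 2.7]. Speed limits (rad/s): [2.57, 2.57, 3.14, 3.14, 3.14, 3.14].

### API

Orientations are given as a unit quaternion [w, x, y, z].
In Python, from rig import monitor, eyes, manip, models gives the robot as it stands.
- The arm moves only by the tool send_rows, never from a script. Its argument "deltas" is a list of rows, each an object with "dp": the shift along the world's x, y, z each as a share of 0.12 m, from -1 to 1, a list of three; "rotation": the turn, a rotation vector about the world's x, y, z each as a share of 0.5 rad, from -1 to 1, a list of three. In form: [{"dp": [dx, dy, dz], "rotation": [rx, ry, rz]}, ...]. A call has 1 to 12 rows; each row is the pose to reach, as a shift and turn from the pose commanded when the call began; what a row does not reach only later rows make up. A row lasts 1/12 s, in which the tool goes at most 41.7 mm and 7.16 degrees, less where a joint would pass 70% of its speed; a pose out of reach is approached as far as the arm can. A call with a number of a shift or a turn outside -1 to 1 is refused whole. A call with a gripper value outside its range is refused whole. "fingers" is the closure, from -1 (fully open) to 1 (shut), set as the call begins (left out, the last holds). The fingers move at their own pace and stop on an object; "grip_force" is the grip in N (left out, the last holds). Time passes only in rows, so rows that repeat a pose let the fingers close. It gives the time, the measured TCP pose, the force and the opening at its end, in the units of the state.
- monitor.get_state(): the state, without advancing time (a new reading comes with each control period).
- eyes.get_image(name): name is "scene" or "top" or "wrist"; returns a dict with "color" (400x640x3 uint8, red, green, blue), "depth" (400x640 float32, m along the optical axis (not along the pixel's ray), 0 where there is no reading), "mtx" (3x3 intrinsics, pixels), "rvec" (rotation vector, rad) and "tvec" (3), from world to camera coordinates, as OpenCV has them. Camera axes: x right, y down, z forward; pixel columns grow to the right and rows downward; lengths in m; the calibration is good to about 2 mm. A picture is of the moment at which its call begins.
- manip.sign_off(): hands the job in, once; it reports no verdict.
Trained networks look in a picture, given as the dict that the camera call returned (one of the last four; its "shot" number tells which), for a name from the list of things; names that differ only in an ending like _2 or _b are one class to them, and where a whole thing is asked for, a point or a joint stands for the part that bears it (a point fixed in the world has none). Each returns a list of dicts, best first, with "score" (0 to 1); they miss things now and then, are a little off and sometimes report something else, mostly with a low value. They report only what shows in the picture. A call takes as long as a camera call. They do not tell look-alikes from the thing itself.
- models.find_in(name, picture): "box" ([left, top, right, bottom] in pixels, round what is visible of it).
The state is a dict: "clock": time; "qpos": joint angles; "qd": joint speeds; "effort": joint torques, N m; "position": TCP position; "ee_rot": TCP orientation; "contact_force": force on the tool from outside, world axes, zero at the start; "moment": the same for the moment, N m; "width": finger opening in m.
Only numpy, scipy, OpenCV 4.12 (cv2) and the standard library are available. Lean on these libraries where they do the work, as an engineer would, in place of code of your own. Each camera call takes 0.05 s, during which the arm holds its last target.

## Working session

There is one attempt and no reset: what is moved stays moved. The work goes in short steps, Python scripts to look and compute and a tool call to move; the robot and the scene stay as the last step left them, time stands still between calls to the robot, and variables do not carry over. Pictures are saved under pics/ and viewed, and the job is handed in when it is done.

Besides the shell and the picture viewer there is one more tool, called after "Emit:" by a JSON object that holds its "fn" and its "kwargs", one argument or row to a line. send_rows: Moves the arm, as the interface text tells. Its arguments: {"type":"object","properties":{"deltas":{"type":"array","items":{"type":"object","properties":{"dp":{"type":"array","items":{"type":"number"}},"rotation":{"type":"array","items":{"type":"number"}}}}},"fingers":{"type":"number"},"grip_force":{"type":"number"}},"required":["deltas"]}

```bash
ls; mkdir -p pics; cat > h.py <<'E'
import numpy as np, cv2
from rig import monitor, eyes, manip, models
def snap(n,f):
    p=eyes.get_image(n); cv2.imwrite('pics/'+f+'.png',p['color'][:,:,::-1]); np.savez('pics/'+f+'.npz',**{k:p[k] for k in('color','depth','mtx','rvec','tvec')}); return p
def load(f): return dict(np.load('pics/'+f+'.npz'))
def w(p,u,v,d=None):
    R=cv2.Rodrigues(np.array(p['rvec'],float))[0];t=np.array(p['tvec'],float).ravel();K=p['mtx']
    if d is None: d=p['depth'][int(v),int(u)]
    return R.T@(np.array([(u-K[0,2])/K[0,0]*d,(v-K[1,2])/K[1,1]*d,d])-t)
def cloud(p):
    R=cv2.Rodrigues(np.array(p['rvec'],float))[0];t=np.array(p['tvec'],float).ravel();K=p['mtx'];D=p['depth']
    v,u=np.mgrid[:400,:640]
    c=np.stack([(u-K[0,2])/K[0,0]*D,(v-K[1,2])/K[1,1]*D,D],-1)
    return (c-t)@R
def onz(p,u,v,z):
    a=w(p,u,v,0.5);b=w(p,u,v,1.0); s=(z-a[2])/(b[2]-a[2]); return a+s*(b-a)
E
python3 - <<'E'
from h import *
for n in('scene','top','wrist'):
    p=snap(n,n+'0'); print(n,p['mtx'][0,0],p['tvec'])
print(monitor.get_state())
E
```

```text
pics
scene 426.67277018321727 [0.51101618 0.30683141 0.86724532]
top 368.7467464116178 [-0.00406202  0.63175638  1.08554912]
wrist 354.640685696628 [-0.57399228 -0.03497617  0.37954672]
{'clock': 0.15, 'qpos': array([-1.33598745e+00,  2.76458109e-01,  1.50583620e+00,  4.32769637e-06,
        1.36070127e+00, -1.21040634e-01]), 'qd': array([-2.37632444e-03, -2.15156221e-03, -5.10232626e-03,  4.65846236e-05,
       -1.23163402e-03, -1.62877353e-03]), 'effort': array([ 6.29181832e-04, -4.17145336e+01, -2.46032739e+01, -1.93508977e-04,
        7.62802345e-03, -9.60819648e-06]), 'position': array([ 0.20020135, -0.53858656,  0.2183361 ]), 'ee_rot': array([-7.00449636e-04,  9.84212942e-01,  1.76986984e-01, -3.77681155e-05]), 'contact_force': array([ 0.03995304, -0.23538857, -0.89157817]), 'moment': array([-0.00436898, -0.02546687, -0.00792835]), 'width': 0.08513151370515384}
```

View pics/scene0.png

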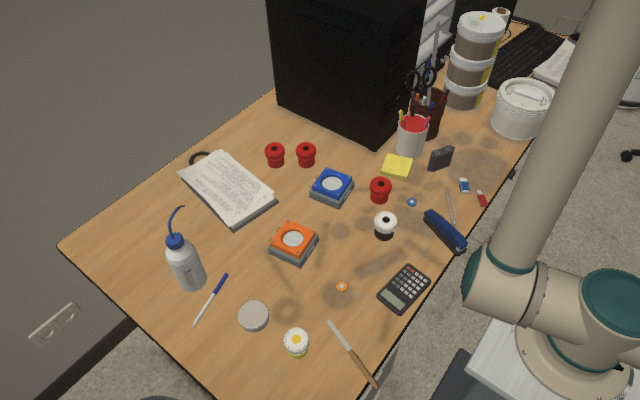

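View pics/top0.png

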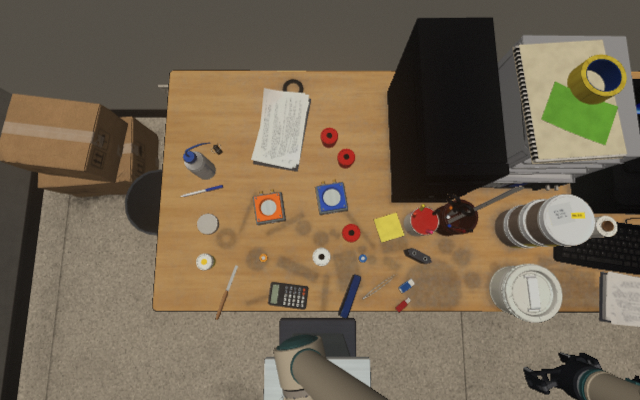

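View pics/wrist0.png

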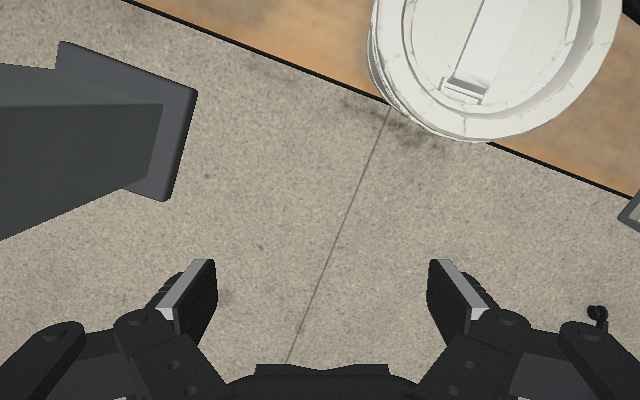

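Scene: the yellow pot is at top (204,262) and scene (296,342). The black pot (white cap, black sticker) is at top (321,257) and scene (385,225). Its red look-alikes are at top (329,136), (346,157), (351,233). The brick is at top (418,256), the orange source at (264,258), the blue source at (362,258) (a USB stick at (407,286) is also blue), and the tin at (207,224). Next I'll measure positions and check crops.

```bash
python3 - <<'E'
from h import *
t=load('top0');s=load('scene0');ct=cloud(t);cs=cloud(s)
C=dict(orange=(268,208,294,243),blue=(332,198,332,185),yel=(204,262,296,337),blk=(321,257,385,219),brick=(418,256,440,158),os=(264,258,342,286),bs=(362,258,411,202),tin=(207,224,253,315),red=(351,233,381,188))
for k,(a,b,c,d) in C.items():
    print(k,ct[b,a].round(3),cs[d,c].round(3))
im=t['color'][:,:,::-1]
a=cv2.resize(im[180:320,190:450],None,fx=3,fy=3,interpolation=cv2.INTER_CUBIC);cv2.imwrite('pics/tz.png',a)
im=s['color'][:,:,::-1]
a=cv2.resize(im[130:370,230:500],None,fx=2.4,fy=2.4,interpolation=cv2.INTER_CUBIC);cv2.imwrite('pics/sz.png',a)
tp=eyes.get_image('top');sp=eyes.get_image('scene')
for n in ['detector_orange','detector_blue','yellow_pot_mid','black_pot_mid','shield_brick_mid','orange_source_mid','blue_source_mid']:
    for nm,p in(('top',tp),('scene',sp)): 
        for r in models.find_in(n,p)[:3]: print(n,nm,np.round(r['box']),round(r['score'],2))
E
```

```text
orange [0.6   0.154 0.039] [0.593 0.16  0.035]
blue [ 0.632 -0.045  0.036] [ 0.633 -0.042  0.033]
yel [0.434 0.34  0.054] [0.438 0.337 0.053]
blk [ 0.449 -0.01   0.063] [ 0.453 -0.01   0.062]
brick [ 0.453 -0.299  0.063] [ 0.45  -0.287  0.048]
os [0.447 0.167 0.008] [0.446 0.17  0.006]
bs [ 0.447 -0.139  0.002] [ 0.447 -0.139  0.005]
tin [0.551 0.345 0.028] [0.552 0.346 0.02 ]
red [ 0.521 -0.101  0.062] [ 0.514 -0.088  0.061]
detector_orange top [255. 191. 284. 226.] 0.72
detector_orange scene [268. 221. 322. 268.] 0.8
detector_blue top [315. 180. 347. 215.] 0.78
detector_blue scene [313. 167. 353. 210.] 0.71
detector_blue scene [428. 145. 455. 172.] 0.42
yellow_pot_mid top [195. 255. 214. 274.] 0.52
yellow_pot_mid scene [280. 326. 310. 358.] 0.95
black_pot_mid top [344. 226. 361. 247.] 0.77
black_pot_mid top [321. 129. 336. 147.] 0.75
black_pot_mid top [339. 148. 353. 170.] 0.73
black_pot_mid scene [368. 178. 391. 201.] 0.82
black_pot_mid scene [281. 326. 309. 359.] 0.74
black_pot_mid scene [373. 211. 395. 242.] 0.72
shield_brick_mid top [405. 250. 430. 264.] 0.83
shield_brick_mid top [198. 214. 220. 236.] 0.65
shield_brick_mid scene [426. 145. 454. 173.] 0.55
orange_source_mid top [258. 253. 264. 260.] 0.61
orange_source_mid scene [334. 280. 348. 291.] 0.58
blue_source_mid top [360. 256. 369. 264.] 0.41
```

View pics/tz.png

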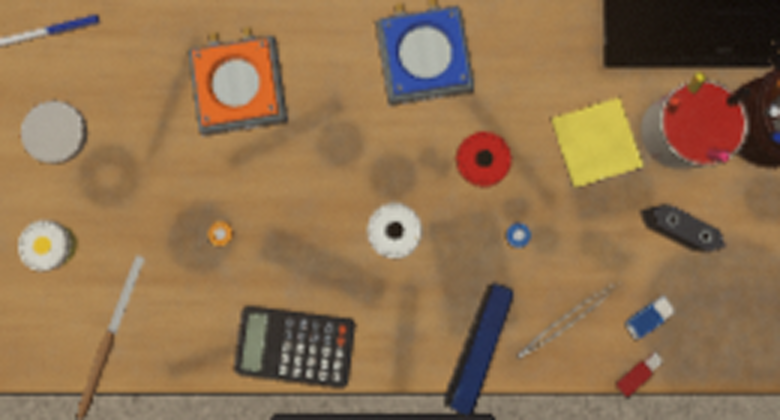

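View pics/sz.png

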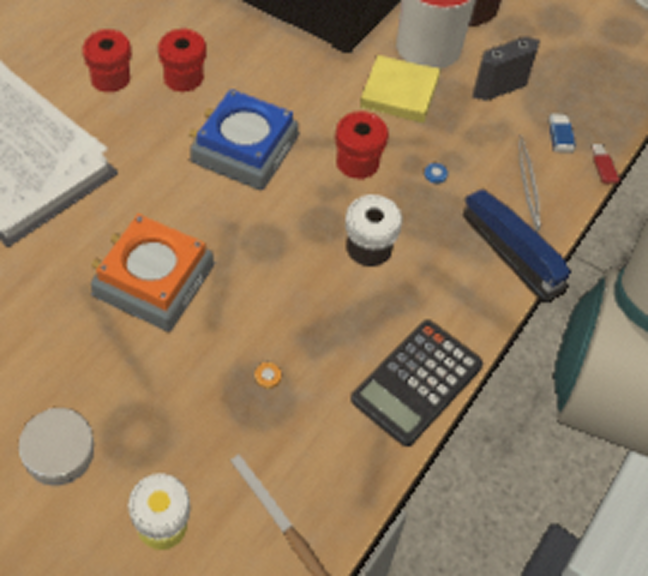

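```bash
cat >> h.py <<'E'
def seg(p,lo,hi,zr,xy,r,pl=None):
    "mean xy of pixels in hsv range near xy"
    c=cloud(p);h=cv2.cvtColor(p['color'],cv2.COLOR_RGB2HSV)
    m=cv2.inRange(h,np.array(lo),np.array(hi))>0
    m&=(p['depth']>0)&(c[...,2]>zr[0])&(c[...,2]<zr[1])&(np.hypot(c[...,0]-xy[0],c[...,1]-xy[1])<r)
    return m,c
E
python3 - <<'E'
from h import *
A=[0,0,0];B=[180,255,255]
for n in('top0','scene0'):
    p=load(n)
    for k,zr,xy,r in(('yel',(.047,.075),(.436,.338),.05),('blk',(.053,.08),(.45,-.01),.05),('brick',(.048,.08),(.452,-.294),.06),('tin',(.015,.05),(.552,.345),.06)):
        m,c=seg(p,A,B,zr,xy,r);q=c[m];rc=cv2.minAreaRect((q[:,:2]*1000).astype(np.float32))
        print(n,k,m.sum(),q.mean(0).round(4),np.round(rc[0],1),np.round(rc[1],1),rc[2])
    for k,lo,hi,xy in(('or',[5,150,120],[18,255,255],(.6,.155)),('bl',[100,120,60],[125,255,255],(.633,-.044))):
        m,c=seg(p,lo,hi,(.035,.06),xy,.07);q=c[m];rc=cv2.minAreaRect((q[:,:2]*1000).astype(np.float32))
        print(n,k,m.sum(),q.mean(0).round(4),np.round(rc[0],1),np.round(rc[1],1),rc[2])
    for k,lo,hi,xy in(('os',[5,120,120],[18,255,255],(.447,.168)),('bs',[95,100,60],[125,255,255],(.447,-.139))):
        m,c=seg(p,lo,hi,(-.01,.02),xy,.025);v,u=np.where(m)
        print(n,k,m.sum(),c[m].mean(0).round(4),onz(p,(u.min()+u.max())/2,(v.min()+v.max())/2,.006).round(4))
    c=cloud(p)
    m=(c[...,2]>.07)&(c[...,0]<.65)&(c[...,0]>.2)&(c[...,1]>-.5)&(c[...,1]<.4)&(p['depth']>0)
    q=c[m]
    for y in np.arange(-.5,.4,.05):
        s=q[(q[:,1]>y)&(q[:,1]<y+.05)]
        if len(s)>5: print('  y%.2f n%d minx %.3f z %.3f'%(y,len(s),s[:,0].min(),s[:,2].max()))
w0=load('wrist0');R=cv2.Rodrigues(w0['rvec'])[0];print('cam',-R.T@w0['tvec'],R)
E
```

```text
top0 yel 230 [0.4351 0.3406 0.0543] [434.3 340.7] [47.4 48.2] 0.28557780385017395
top0 blk 264 [ 0.4507 -0.0095  0.0594] [451.1  -8.7] [50.9 50.3] 89.88104248046875
top0 brick 202 [ 0.4535 -0.3023  0.0595] [ 453.2 -303.1] [78.9 25.1] 61.36653518676758
top0 tin 357 [0.5516 0.3456 0.0242] [551.4 346.1] [63.1 64.6] 0.29075878858566284
top0 or 415 [0.6014 0.1549 0.0463] [602.3 154.7] [79.1 77.5] 9.324029922485352
top0 bl 334 [ 0.6345 -0.0427  0.046 ] [634.6 -42.6] [78.2 76.7] 8.999452590942383
top0 os 131 [0.4488 0.1623 0.0023] [0.4481 0.1631 0.006 ]
top0 bs 28 [ 0.4464 -0.1397  0.0064] [ 0.4469 -0.1405  0.006 ]
  y-0.50 n299 minx 0.200 z 0.573
  y-0.45 n509 minx 0.515 z 0.402
  y-0.40 n1258 minx 0.517 z 0.402
  y-0.35 n1211 minx 0.513 z 0.403
  y-0.30 n1052 minx 0.515 z 0.403
  y-0.25 n598 minx 0.616 z 0.404
  y-0.10 n557 minx 0.230 z 0.614
  y-0.05 n1173 minx 0.201 z 0.574
  y-0.00 n884 minx 0.200 z 0.438
  y0.05 n363 minx 0.200 z 0.250
  y0.10 n50 minx 0.200 z 0.184
scene0 yel 513 [0.4357 0.3406 0.0531] [436.1 340. ] [49.6 48.6] 54.61724853515625
scene0 blk 358 [ 0.4511 -0.0097  0.058
[... 336 characters left out ...]
438] [635.  -43.1] [77.  78.9] 10.14402961730957
scene0 os 97 [0.4476 0.1682 0.0044] [0.4434 0.1642 0.006 ]
scene0 bs 35 [ 0.4464 -0.1377  0.006 ] [ 0.447  -0.1385  0.006 ]
  y-0.50 n321 minx 0.543 z 0.300
  y-0.45 n553 minx 0.516 z 0.388
  y-0.40 n1666 minx 0.517 z 0.401
  y-0.35 n1456 minx 0.514 z 0.401
  y-0.30 n1588 minx 0.517 z 0.401
  y-0.25 n1417 minx 0.617 z 0.401
  y-0.10 n1096 minx 0.200 z 0.632
  y-0.05 n4636 minx 0.200 z 0.627
  y-0.00 n1974 minx 0.200 z 0.440
  y0.05 n785 minx 0.200 z 0.244
  y0.10 n217 minx 0.200 z 0.184
cam [ 0.26642998 -0.5140677   0.37349116] [[ 0.34803044 -0.93748156 -0.00177368]
 [-0.90108893 -0.33504089  0.2752932 ]
 [-0.25867656 -0.09421217 -0.96135868]]
```

```bash
python3 - <<'E'
from h import *
for n in('top0','scene0'):
    p=load(n);c=cloud(p);m=(p['depth']>0)&(c[...,0]<.62)&(c[...,0]>.4)&(c[...,1]>-.42)&(c[...,1]<-.2)
    q=c[m]
    for a in np.arange(.02,.42,.03):
        s=q[(q[:,2]>a)&(q[:,2]<=a+.03)]
        if len(s)>3:
            i=s[:,0].argmin(); print(n,'z%.2f n%d xmin %s ymax %.3f ymin %.3f'%(a,len(s),s[i].round(3),s[:,1].max(),s[:,1].min()))
E
```

```text
top0 z0.02 n274 xmin [ 0.432 -0.318  0.034] ymax -0.200 ymin -0.419
top0 z0.05 n355 xmin [ 0.432 -0.331  0.054] ymax -0.240 ymin -0.420
top0 z0.08 n775 xmin [ 0.513 -0.309  0.102] ymax -0.263 ymin -0.420
top0 z0.11 n325 xmin [ 0.515 -0.409  0.115] ymax -0.241 ymin -0.420
top0 z0.14 n224 xmin [ 0.518 -0.403  0.153] ymax -0.241 ymin -0.420
top0 z0.17 n195 xmin [ 0.558 -0.41   0.189] ymax -0.238 ymin -0.413
top0 z0.20 n198 xmin [ 0.559 -0.409  0.204] ymax -0.238 ymin -0.411
top0 z0.23 n109 xmin [ 0.571 -0.397  0.23 ] ymax -0.247 ymin -0.399
top0 z0.26 n91 xmin [ 0.618 -0.254  0.289] ymax -0.249 ymin -0.387
top0 z0.29 n98 xmin [ 0.618 -0.264  0.312] ymax -0.249 ymin -0.388
scene0 z0.02 n523 xmin [ 0.432 -0.325  0.045] ymax -0.202 ymin -0.419
scene0 z0.05 n518 xmin [ 0.432 -0.326  0.055] ymax -0.258 ymin -0.416
scene0 z0.08 n800 xmin [ 0.514 -0.307  0.105] ymax -0.269 ymin -0.420
scene0 z0.11 n498 xmin [ 0.516 -0.41   0.127] ymax -0.241 ymin -0.420
scene0 z0.14 n285 xmin [ 0.519 -0.406  0.148] ymax -0.238 ymin -0.419
scene0 z0.17 n210 xmin [ 0.56  -0.407  0.195] ymax -0.241 ymin -0.417
scene0 z0.20 n166 xmin [ 0.561 -0.405  0.205] ymax -0.248 ymin -0.414
scene0 z0.23 n23 xmin [ 0.619 -0.272  0.248] ymax -0.255 ymin -0.342
scene0 z0.26 n19 xmin [ 0.619 -0.254  0.288] ymax -0.254 ymin -0.300
scene0 z0.29 n10 xmin [ 0.619 -0.287  0.309] ymax -0.251 ymin -0.287
```

Emit:
{"fn": "send_rows", "kwargs": {
  "deltas": [
    {"dp": [0.95, 0.9, 0], "rotation": [0, 0, 0.72]},
    {"dp": [0.95, 0.9, 0], "rotation": [0, 0, 0.72]},
    {"dp": [0.95, 0.9, 0], "rotation": [0, 0, 0.72]},
    {"dp": [0.95, 0.9, 0], "rotation": [0, 0, 0.72]},
    {"dp": [0.95, 0.9, 0], "rotation": [0, 0, 0.72]}
  ],
  "fingers": 0.0,
  "grip_force": 60
}}

```text
clock: 1.37
position: [0.318, -0.4264, 0.2193]
ee_rot: [-0.001, 0.936, 0.353, 0.002]
contact_force: [-0.9, -0.6, -0.7]
width: 0.0426
```

Emit:
{"fn": "send_rows", "kwargs": {
  "deltas": [
    {"dp": [0.95, 0.9, 0], "rotation": [0, 0, 0.72]},
    {"dp": [0.95, 0.9, 0], "rotation": [0, 0, 0.72]},
    {"dp": [0.95, 0.9, 0], "rotation": [0, 0, 0.72]},
    {"dp": [0.95, 0.9, 0], "rotation": [0, 0, 0.72]},
    {"dp": [0.95, 0.9, 0], "rotation": [0, 0, 0.72]},
    {"dp": [0.95, 0.9, 0], "rotation": [0, 0, 0.72]}
  ]
}}

```text
clock: 1.87
position: [0.429, -0.3224, 0.219]
ee_rot: [0.0, 0.858, 0.514, -0.0]
contact_force: [-0.1, -0.4, -0.4]
width: 0.0432
```

```bash
cat >> h.py <<'E'
from scipy.spatial.transform import Rotation as Ro
def st():
    s=monitor.get_state();q=s['ee_rot'];R=Ro.from_quat([q[1],q[2],q[3],q[0]]).as_matrix()
    print('t%.2f pos %s yang %.2f zaxis %s F %s w %.4f q6 %.2f'%(s['clock'],s['position'].round(4),np.degrees(np.arctan2(R[1,1],R[0,1])),R[:,2].round(3),s['contact_force'].round(1),s['width'],s['qpos'][5]));return s
def go(x,y,z,ang=None):
    s=st();d=(np.array([x,y,z])-s['position'])/.12;print('dp',d.round(3))
    if ang is not None:
        q=s['ee_rot'];R=Ro.from_quat([q[1],q[2],q[3],q[0]]).as_matrix();a=np.radians(ang)
        T=np.array([[-np.sin(a),np.cos(a),0],[np.cos(a),np.sin(a),0],[0,0,-1]]).T
        Y=np.array([np.cos(a),np.sin(a),0]);Z=np.array([0,0,-1.]);X=np.cross(Y,Z);T=np.stack([X,Y,Z],1)
        print('rot',(Ro.from_matrix(T@R.T).as_rotvec()/.5).round(3))
E
python3 - <<'E'
from h import *
go(.4497,-.310,.2,-28.3)
p=snap('wrist','w1')
E
```

```text
t1.87 pos [ 0.429  -0.3224  0.219 ] yang -28.19 zaxis [-0.    -0.001 -1.   ] F [-0.1 -0.4 -0.4] w 0.0432 q6 -0.28
dp [ 0.172  0.104 -0.158]
rot [ 0.001 -0.001 -0.004]
```

View pics/w1.png

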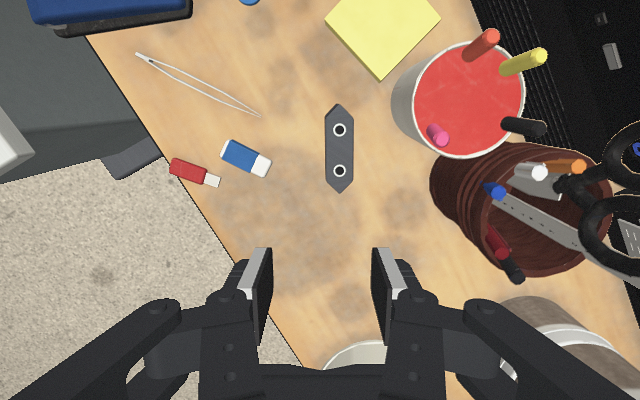

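The wrist view shows the brick at (339,148), upright and parallel to the jaws. The pen cup is at (465,100), with a pink pen at (437,135).

```bash
python3 - <<'E'
from h import *
p=load('w1');c=cloud(p)
m=(c[...,2]>.05)&(c[...,2]<.07)&(np.hypot(c[...,0]-.4535,c[...,1]+.303)<.06)&(p['depth']>0)
rc=cv2.minAreaRect((c[m][:,:2]*1000).astype(np.float32));print(rc,c[m].mean(0))
print('pen',c[135,437],c[130,435],'cup',c[90:110,390:420].reshape(-1,3)[:,0].min())
E
```

```text
((456.2090148925781, -305.26226806640625), (78.063720703125, 25.06684112548828), 63.272396087646484) [ 0.45688877 -0.30387409  0.06030865]
pen [ 0.52020749 -0.31715187  0.13307653] [ 0.5220837  -0.31508835  0.12572239] cup 0.46275629265323764
```

Emit:
{"fn": "send_rows", "kwargs": {
  "deltas": [
    {"dp": [0.18, 0.095, -0.5], "rotation": [0, 0, 0.02]},
    {"dp": [0.18, 0.095, -0.9], "rotation": [0, 0, 0.02]},
    {"dp": [0.18, 0.095, -0.9], "rotation": [0, 0, 0.02]},
    {"dp": [0.18, 0.095, -0.9], "rotation": [0, 0, 0.02]}
  ]
}}

```text
clock: 2.25
position: [0.4455, -0.3098, 0.1054]
ee_rot: [-0.006, 0.857, 0.516, -0.002]
contact_force: [-0.9, 1.2, 0.3]
width: 0.0424
```

```bash
python3 - <<'E'
from h import *
go(.4512,-.311,.052,-27.7)
p=snap('wrist','w2')
E
```

```text
t2.25 pos [ 0.4455 -0.3098  0.1054] yang -27.88 zaxis [-0.009  0.008 -1.   ] F [-0.9  1.2  0.3] w 0.0424 q6 -0.25
dp [ 0.047 -0.01  -0.445]
rot [-0.015 -0.019  0.006]
```

View pics/w2.png

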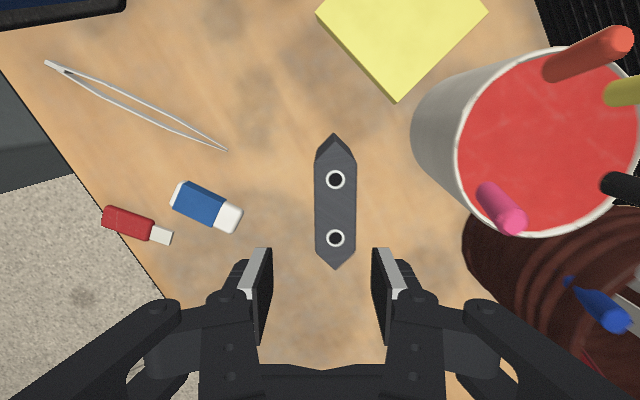

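Emit:
{"fn": "send_rows", "kwargs": {
  "deltas": [
    {"dp": [0.02, 0.005, -0.15], "rotation": [0, 0, 0]},
    {"dp": [0.02, 0.005, -0.35], "rotation": [0, 0, 0]},
    {"dp": [0.02, 0.005, -0.49], "rotation": [0, 0, 0]},
    {"dp": [0.02, 0.005, -0.49], "rotation": [0, 0, 0]},
    {"dp": [0.02, 0.005, -0.49], "rotation": [0, 0, 0]}
  ]
}}

```text
clock: 2.72
position: [0.4524, -0.3127, 0.0537]
ee_rot: [0.001, 0.857, 0.516, 0.0]
contact_force: [-0.3, 0.7, 0.4]
width: 0.0428
```

Emit:
{"fn": "send_rows", "kwargs": {
  "deltas": [
    {"dp": [0, 0, 0], "rotation": [0, 0, 0]},
    {"dp": [0, 0, 0], "rotation": [0, 0, 0]},
    {"dp": [0, 0, 0], "rotation": [0, 0, 0]},
    {"dp": [0, 0, 0], "rotation": [0, 0, 0]},
    {"dp": [0, 0, 0], "rotation": [0, 0, 0]},
    {"dp": [0, 0, 0], "rotation": [0, 0, 0]}
  ],
  "fingers": 1.0,
  "grip_force": 70
}}

```text
clock: 3.22
position: [0.4524, -0.3111, 0.0526]
ee_rot: [0.0, 0.856, 0.517, 0.0]
contact_force: [-0.1, -0.4, -0.5]
width: 0.0001
```

```bash
python3 - <<'E'
from h import *
go(.4512,-.311,.052,-27.7)
p=snap('wrist','w3')
E
```

```text
t3.22 pos [ 0.4524 -0.3111  0.0526] yang -27.78 zaxis [ 0.001 -0.    -1.   ] F [-0.1 -0.4 -0.5] w 0.0001 q6 -0.24
dp [-0.01   0.001 -0.005]
rot [0.001 0.001 0.003]
```

View pics/w3.png

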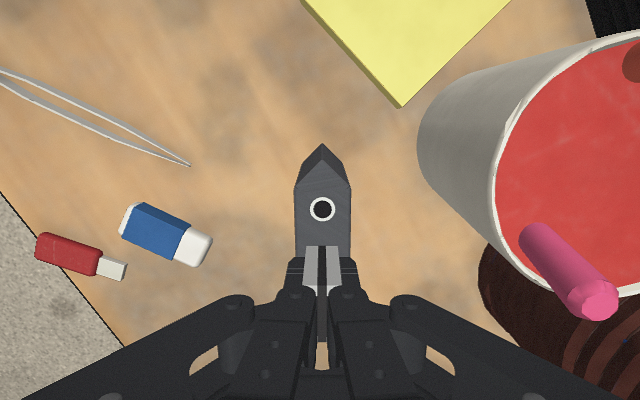

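```bash
python3 - <<'E'
from h import *
p=load('w3');c=cloud(p)
for v,u in((160,322),(185,322),(230,322),(240,310),(248,310),(252,310),(262,310),(280,312),(248,335),(230,305),(270,322),(285,322)): print(v,u,c[v,u].round(4))
snap('top','t3');q=snap('scene','s3')
cv2.imwrite('pics/s3z.png',cv2.resize(q['color'][100:240,370:560,::-1],None,fx=4,fy=4,interpolation=cv2.INTER_CUBIC))
print(eyes.get_image('wrist')['depth'][262,310])
E
```

```text
160 322 [ 0.4745 -0.2704  0.0603]
185 322 [ 0.4696 -0.2798  0.0606]
230 322 [ 0.46   -0.298   0.0602]
240 310 [ 0.453  -0.2997  0.0602]
248 310 [ 0.454  -0.2987  0.0723]
252 310 [ 0.4541 -0.2988  0.076 ]
262 310 [ 0.4544 -0.2988  0.0857]
280 312 [ 0.4555 -0.2992  0.0998]
248 335 [ 0.4631 -0.3036  0.0719]
230 305 [ 0.4534 -0.2944  0.0606]
270 322 [ 0.4586 -0.3005  0.093 ]
285 322 [ 0.4583 -0.301   0.1026]
0.13381109
```

View pics/s3z.png

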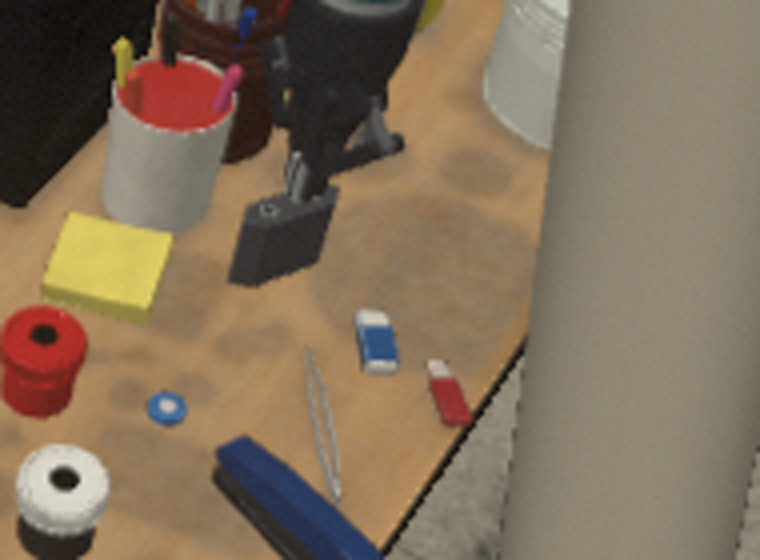

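```bash
python3 - <<'E'
from h import *
for n in('w1','w2','wrist0','w3'):
    p=load(n);c=cloud(p)
    R=cv2.Rodrigues(p['rvec'])[0];cam=-R.T@p['tvec'];print(n,'cam',cam.round(4))
    # finger pixels: near points
    m=(p['depth']>0)&(p['depth']<.2); m[:240]=False
    v,u=np.where(m); z=c[m][:,2]; o=z.argsort()[:400]
    print(' lowest finger pts rel cam', (z[o][[0,5,50,200]]-cam[2]).round(4), [(u[i],v[i]) for i in o[[0,5,50,200]]])
p=load('s3');c=cloud(p)
for v,u in((146,444),(143,444),(150,444),(140,446),(138,450),(152,437),(155,440),(148,452)): print(v,u,c[v,u].round(4))
m=(c[...,2]>.052)&(c[...,2]<.061)&(np.hypot(c[...,0]-.455,c[...,1]+.304)<.06);print(cv2.minAreaRect((c[m][:,:2]*1000).astype(np.float32)))
p=load('t3');c=cloud(p)
m=(c[...,2]>.05)&(c[...,2]<.066)&(np.hypot(c[...,0]-.455,c[...,1]+.304)<.06);print(cv2.minAreaRect((c[m][:,:2]*1000).astype(np.float32)))
E
```

```text
w1 cam [ 0.4628 -0.2604  0.3742]
 lowest finger pts rel cam [-0.1846 -0.1843 -0.1824 -0.177 ] [(np.int64(609), np.int64(249)), (np.int64(605), np.int64(252)), (np.int64(612), np.int64(251)), (np.int64(622), np.int64(253))]
w2 cam [ 0.4804 -0.2488  0.2608]
 lowest finger pts rel cam [-0.1877 -0.1869 -0.1848 -0.1781] [(np.int64(528), np.int64(240)), (np.int64(526), np.int64(244)), (np.int64(518), np.int64(259)), (np.int64(512), np.int64(277))]
wrist0 cam [ 0.2664 -0.5141  0.3735]
 lowest finger pts rel cam [-0.1307 -0.1298 -0.1287 -0.1265] [(np.int64(427), np.int64(281)), (np.int64(216), np.int64(280)), (np.int64(214), np.int64(265)), (np.int64(214), np.int64(288))]
w3 cam [ 0.4856 -0.2488  0.2078]
 lowest finger pts rel cam [-0.1828 -0.1818 -0.1792 -0.1753] [(np.int64(507), np.int64(261)), (np.int64(506), np.int64(263)), (np.int64(501), np.int64(284)), (np.int64(513), np.int64(266))]
146 444 [0.1867 0.5644 0.8683]
143 444 [ 0.4548 -0.3011  0.0903]
150 444 [ 0.4503 -0.3033  0.0657]
140 446 [ 0.4496 -0.294   0.1089]
138 450 [ 0.4422 -0.2986  0.1165]
152 437 [ 0.4635 -0.2907  0.0604]
155 440 [ 0.4519 -0.2861  0.0594]
148 452 [ 0.4386 -0.3302  0.0596]
((454.66510009765625, -305.4375915527344), (79.14873504638672, 27.07090187072754), 62.85687255859375)
((460.0799255371094, -290.6866149902344), (48.72273254394531, 24.932144165039062), 60.841251373291016)
```

The jaws shut above the brick. Its top is at 0.060, while the pad tips show at about 0.066–0.07 with the reported TCP at 0.053. So the real tips sit about 35 mm higher than the stated "19 mm ahead" would put them. I'll use the measured tip height, reopen, and go lower while watching the force.

Emit:
{"fn": "send_rows", "kwargs": {
  "deltas": [
    {"dp": [0, 0, 0], "rotation": [0, 0, 0]},
    {"dp": [0, 0, 0], "rotation": [0, 0, 0]},
    {"dp": [0, 0, 0], "rotation": [0, 0, 0]},
    {"dp": [0, 0, 0], "rotation": [0, 0, 0]},
    {"dp": [0, 0, 0], "rotation": [0, 0, 0]}
  ],
  "fingers": 0.0
}}

```text
clock: 3.83
position: [0.4523, -0.311, 0.0522]
ee_rot: [0.0, 0.856, 0.517, 0.0]
contact_force: [-0.0, 0.4, 0.9]
width: 0.0428
```

Emit:
{"fn": "send_rows", "kwargs": {
  "deltas": [
    {"dp": [0, 0, -0.07], "rotation": [0, 0, 0]},
    {"dp": [0, 0, -0.14], "rotation": [0, 0, 0]},
    {"dp": [0, 0, -0.14], "rotation": [0, 0, 0]}
  ]
}}

```text
clock: 4.08
position: [0.451, -0.3099, 0.0334]
ee_rot: [-0.002, 0.856, 0.517, -0.001]
contact_force: [0.2, -0.5, 0.4]
width: 0.0429
```

```bash
python3 - <<'E'
from h import *
st();p=snap('wrist','w4');c=cloud(p)
for v in range(225,300,5): print(v,[tuple(c[v,u].round(3)) for u in(262,268,376,382)])
E
```

```text
t4.08 pos [ 0.451  -0.3099  0.0334] yang -27.79 zaxis [-0.003  0.003 -1.   ] F [ 0.2 -0.5  0.4] w 0.0429 q6 -0.24
225 [(np.float64(0.423), np.float64(-0.292), np.float64(0.001)), (np.float64(0.426), np.float64(-0.294), np.float64(-0.0)), (np.float64(0.48), np.float64(-0.322), np.float64(0.0)), (np.float64(0.483), np.float64(-0.323), np.float64(0.001))]
230 [(np.float64(0.421), np.float64(-0.295), np.float64(0.0)), (np.float64(0.425), np.float64(-0.296), np.float64(0.001)), (np.float64(0.478), np.float64(-0.324), np.float64(0.001)), (np.float64(0.481), np.float64(-0.327), np.float64(-0.001))]
235 [(np.float64(0.42), np.float64(-0.297), np.float64(0.001)), (np.float64(0.423), np.float64(-0.299), np.float64(-0.0)), (np.float64(0.477), np.float64(-0.327), np.float64(0.0)), (np.float64(0.48), np.float64(-0.329), np.float64(-0.001))]
240 [(np.float64(0.418), np.float64(-0.3), np.float64(0.0)), (np.float64(0.421), np.float64(-0.301), np.float64(0.0)), (np.float64(0.476), np.float64(-0.33), np.float64(-0.0)), (np.float64(0.479), np.float64(-0.332), np.float64(-0.001))]
245 [(np.float64(0.417
[... 1956 characters left out ...]
t64(-0.294), np.float64(0.074)), (np.float64(0.432), np.float64(-0.301), np.float64(0.062)), (np.float64(0.471), np.float64(-0.319), np.float64(0.064)), (np.float64(0.474), np.float64(-0.313), np.float64(0.077))]
290 [(np.float64(0.435), np.float64(-0.296), np.float64(0.075)), (np.float64(0.431), np.float64(-0.302), np.float64(0.062)), (np.float64(0.47), np.float64(-0.322), np.float64(0.064)), (np.float64(0.473), np.float64(-0.315), np.float64(0.076))]
295 [(np.float64(0.434), np.float64(-0.297), np.float64(0.076)), (np.float64(0.43), np.float64(-0.304), np.float64(0.063)), (np.float64(0.469), np.float64(-0.323), np.float64(0.064)), (np.float64(0.472), np.float64(-0.316), np.float64(0.077))]
```

View pics/w4.png

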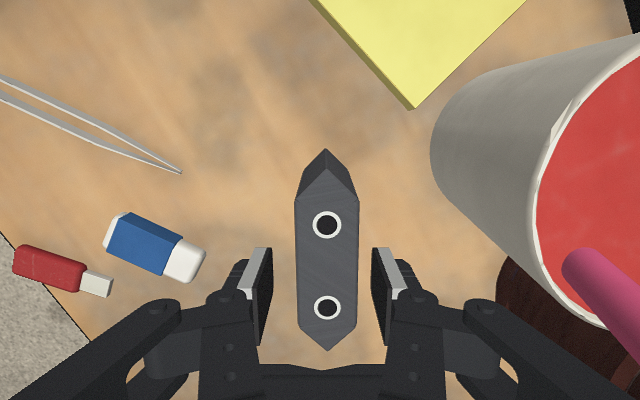

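Emit:
{"fn": "send_rows", "kwargs": {
  "deltas": [
    {"dp": [0.02, 0, -0.1], "rotation": [0, 0, 0]},
    {"dp": [0.02, 0, -0.2], "rotation": [0, 0, 0]},
    {"dp": [0.02, 0, -0.2], "rotation": [0, 0, 0]},
    {"dp": [0.02, 0, -0.2], "rotation": [0, 0, 0]}
  ]
}}

```text
clock: 4.47
position: [0.4542, -0.3106, 0.0109]
ee_rot: [-0.001, 0.856, 0.517, -0.0]
contact_force: [-0.3, -0.6, -0.3]
width: 0.0426
```

Emit:
{"fn": "send_rows", "kwargs": {
  "deltas": [
    {"dp": [0, 0, 0], "rotation": [0, 0, 0]},
    {"dp": [0, 0, 0], "rotation": [0, 0, 0]},
    {"dp": [0, 0, 0], "rotation": [0, 0, 0]},
    {"dp": [0, 0, 0], "rotation": [0, 0, 0]},
    {"dp": [0, 0, 0], "rotation": [0, 0, 0]}
  ],
  "fingers": 1.0
}}

```text
clock: 4.88
position: [0.4543, -0.3109, 0.012]
ee_rot: [-0.0, 0.856, 0.517, -0.0]
contact_force: [-3.5, 1.6, 4.8]
width: 0.0241
```

```bash
python3 - <<'E'
from h import *
st();p=snap('wrist','w5')
c=cloud(p)
m=(c[...,2]>.05)&(c[...,2]<.0625)&(np.hypot(c[...,0]-.455,c[...,1]+.304)<.06)&(p['depth']>0)
m[:,:280]=0;m[:,370:]=0
rc=cv2.minAreaRect((c[m][:,:2]*1000).astype(np.float32));print(rc)
E
```

```text
t4.88 pos [ 0.4543 -0.3109  0.012 ] yang -27.78 zaxis [-0. -0. -1.] F [-3.5  1.6  4.8] w 0.0241 q6 -0.24
((460.61700439453125, -301.914306640625), (69.36026000976562, 31.970291137695312), 55.3701171875)
```

View pics/w5.png

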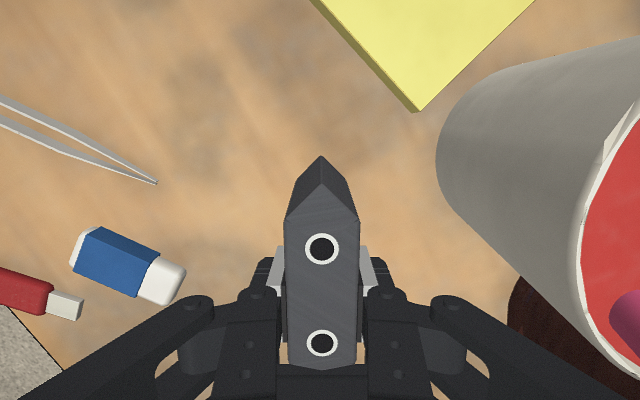

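```bash
python3 - <<'E'
from h import *
p=load('w5')
# vee edges seem chamfered (pointed in plan); use the two hole centres on the top
a=onz(p,321,249,.06);b=onz(p,321,343,.06);t=onz(p,321,156,.06);print(a,b,t,(a+b)/2, np.hypot(*(a-b)[:2]))
T=np.array([.4543,-.3109]);d=np.array([np.cos(np.radians(62.22)),np.sin(np.radians(62.22))])
for q in(a,b,t,(a+b)/2): print((q[:2]-T)@d,(q[:2]-T)@np.array([d[1],-d[0]]))
E
```

```text
[ 0.46550329 -0.29014594  0.06      ] [ 0.44863579 -0.32210743  0.06      ] [ 0.47975767 -0.26313593  0.06      ] [ 0.45706954 -0.30612668  0.06      ] 0.03613930530600863
0.023583629936797728 0.0002390319005454323
-0.012555665381207491 0.00021216335183843905
0.054124210525016134 0.0002617379624609492
0.005513982277795143 0.00022559762619192266
```

Emit:
{"fn": "send_rows", "kwargs": {
  "deltas": [
    {"dp": [0, 0, 0.15], "rotation": [0, 0, 0]},
    {"dp": [0, 0, 0.4], "rotation": [0, 0, 0]},
    {"dp": [0, 0, 0.7], "rotation": [0, 0, 0]},
    {"dp": [0, 0, 0.95], "rotation": [0, 0, 0]},
    {"dp": [0, 0, 1.0], "rotation": [0, 0, 0]}
  ]
}}

```text
clock: 5.35
position: [0.4575, -0.3131, 0.1355]
ee_rot: [0.005, 0.856, 0.517, 0.002]
contact_force: [1.8, -2.2, -8.4]
width: 0.0241
```

Emit:
{"fn": "send_rows", "kwargs": {
  "deltas": [
    {"dp": [0.05, 0.12, 0], "rotation": [0, 0, -0.1]},
    {"dp": [0.12, 0.3, 0], "rotation": [0, 0, -0.3]},
    {"dp": [0.22, 0.55, 0], "rotation": [0, 0, -0.5]},
    {"dp": [0.32, 0.8, 0], "rotation": [0, 0, -0.75]},
    {"dp": [0.4, 1.0, 0], "rotation": [0, 0, -0.92]}
  ]
}}

```text
clock: 5.77
position: [0.5019, -0.1882, 0.1286]
ee_rot: [-0.002, 0.952, 0.305, -0.001]
contact_force: [0.3, 0.0, -7.6]
width: 0.024
```

Emit:
{"fn": "send_rows", "kwargs": {
  "deltas": [
    {"dp": [0.1, 0.25, 0], "rotation": [0, 0, -0.2]},
    {"dp": [0.2, 0.5, 0], "rotation": [0, 0, -0.4]},
    {"dp": [0.3, 0.75, 0], "rotation": [0, 0, -0.65]},
    {"dp": [0.4, 1.0, 0], "rotation": [0, 0, -0.92]}
  ]
}}

```text
clock: 6.1
position: [0.5496, -0.0692, 0.1285]
ee_rot: [-0.001, 0.996, 0.085, -0.002]
contact_force: [-0.2, -1.6, -8.3]
width: 0.0241
```

Emit:
{"fn": "send_rows", "kwargs": {
  "deltas": [
    {"dp": [0.12, 0.25, 0], "rotation": [0, 0, 0]},
    {"dp": [0.25, 0.5, 0], "rotation": [0, 0, 0]},
    {"dp": [0.4, 0.8, 0], "rotation": [0, 0, 0]},
    {"dp": [0.5, 1.0, 0], "rotation": [0, 0, 0]},
    {"dp": [0.5, 1.0, 0], "rotation": [0, 0, 0]},
    {"dp": [0.5, 1.0, 0], "rotation": [0, 0, 0]}
  ]
}}

```text
clock: 6.6
position: [0.6097, 0.0505, 0.1281]
ee_rot: [-0.0, 0.996, 0.09, -0.002]
contact_force: [-0.3, -0.7, -7.6]
width: 0.0243
```

```bash
python3 - <<'E'
from h import *
go(.613,.0546,.0114,-80.7);p=snap('wrist','w6')
E
```

```text
t6.60 pos [0.6097 0.0505 0.1281] yang -79.66 zaxis [-0.005 -0.    -1.   ] F [-0.3 -0.7 -7.6] w 0.0243 q6 1.36
dp [ 0.028  0.034 -0.973]
rot [-0.    -0.009 -0.036]
```

View pics/w6.png

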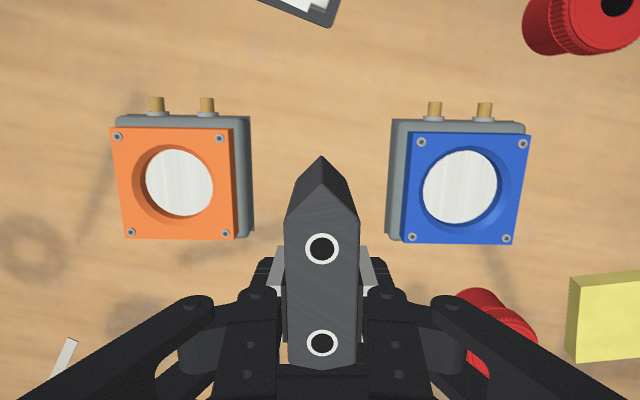

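```bash
cat >> h.py <<'E'
def dets(p):
    out=[]
    for lo,hi,xy in(([3,130,100],[18,255,255],(.603,.154)),([100,120,60],[125,255,255],(.635,-.043))):
        m,c=seg(p,lo,hi,(.041,.053),xy,.07);q=c[m];rc=cv2.minAreaRect((q[:,:2]*1000).astype(np.float32))
        print(m.sum(),'z',np.median(q[:,2]).round(4),np.round(rc[0],1),np.round(rc[1],1),round(rc[2],2)); out.append(rc[0])
    a,b=np.array(out);d=a-b;print('mid',(a+b)/2,'yaw',np.degrees(np.arctan2(-d[0],d[1])),np.hypot(*d))
E
python3 - <<'E'
from h import *
for n in('w6','top0','scene0'): dets(load(n))
E
```

```text
8573 z 0.0462 [604.6 153.5] [78.5 78.8] 9.21
7761 z 0.0461 [637.  -43.8] [78.6 79.3] 9.47
mid [620.82214355  54.85279465] yaw 9.335542240142912 199.98221233387247
419 z 0.0464 [602.2 155.1] [79.1 78.4] 9.26
328 z 0.046 [634.5 -42.6] [78.1 76.7] 9.0
mid [618.35333252  56.24729729] yaw 9.278863702656553 200.34884082805144
618 z 0.0452 [603.8 153.2] [79.4 79.8] 9.75
359 z 0.0451 [635.  -43.1] [77.  78.9] 10.14
mid [619.39334106  55.06614494] yaw 9.039485394811427 198.7686386220333
```

Emit:
{"fn": "send_rows", "kwargs": {
  "deltas": [
    {"dp": [0.037, 0.031, 0], "rotation": [0, 0.0, -0.036]},
    {"dp": [0.037, 0.031, -0.2], "rotation": [0, 0, -0.036]},
    {"dp": [0.037, 0.031, -0.45], "rotation": [0, 0, -0.036]},
    {"dp": [0.037, 0.031, -0.7], "rotation": [0, 0, -0.036]},
    {"dp": [0.037, 0.031, -0.85], "rotation": [0, 0, -0.036]},
    {"dp": [0.037, 0.031, -0.94], "rotation": [0, 0, -0.036]},
    {"dp": [0.037, 0.031, -0.94], "rotation": [0, 0, -0.036]},
    {"dp": [0.037, 0.031, -0.94], "rotation": [0, 0, -0.036]}
  ]
}}

```text
clock: 7.32
position: [0.6153, 0.0518, 0.0185]
ee_rot: [0.0, 0.997, 0.079, -0.0]
contact_force: [-0.7, -0.6, -6.9]
width: 0.0243
```

```bash
python3 - <<'E'
from h import *
go(.6141,.0542,.012,-80.7);p=snap('wrist','w7');dets(p)
E
```

```text
t7.32 pos [0.6153 0.0518 0.0185] yang -80.95 zaxis [-0. -0. -1.] F [-0.7 -0.6 -6.9] w 0.0243 q6 1.38
dp [-0.01   0.02  -0.054]
rot [ 0.    -0.     0.009]
17501 z 0.0461 [604.6 151.4] [79.9 75.3] 8.98
15896 z 0.046 [636.7 -42.3] [79.2 77.3] 9.46
mid [620.64901733  54.57813835] yaw 9.40430074475732 196.36472087104644
```

View pics/w7.png

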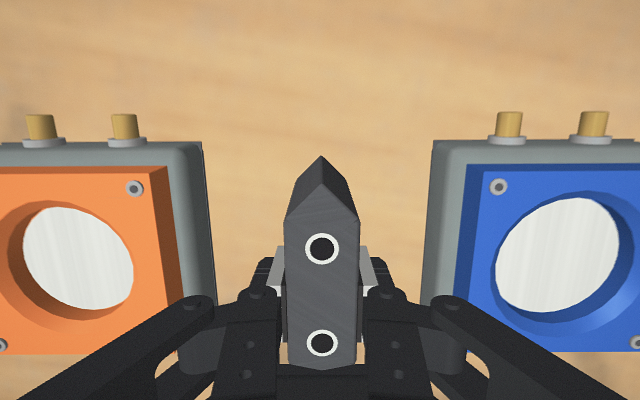

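Emit:
{"fn": "send_rows", "kwargs": {
  "deltas": [
    {"dp": [-0.01, 0.02, 0], "rotation": [0, 0, 0.01]},
    {"dp": [-0.01, 0.02, -0.02], "rotation": [0, 0, 0.01]},
    {"dp": [-0.01, 0.02, -0.04], "rotation": [0, 0, 0.01]},
    {"dp": [-0.01, 0.02, -0.05], "rotation": [0, 0, 0.01]},
    {"dp": [-0.01, 0.02, -0.05], "rotation": [0, 0, 0.01]}
  ]
}}

```text
clock: 7.78
position: [0.6136, 0.055, 0.0126]
ee_rot: [0.0, 0.997, 0.082, -0.0]
contact_force: [-0.8, 0.2, -9.2]
width: 0.0239
```

Emit:
{"fn": "send_rows", "kwargs": {
  "deltas": [
    {"dp": [0, 0, -0.007], "rotation": [0, 0, 0]},
    {"dp": [0, 0, -0.007], "rotation": [0, 0, 0]},
    {"dp": [0, 0, -0.007], "rotation": [0, 0, 0]}
  ]
}}

```text
clock: 8.03
position: [0.6139, 0.055, 0.0121]
ee_rot: [0.0, 0.997, 0.082, 0.0]
contact_force: [-1.4, 0.0, -5.2]
width: 0.0243
```

Emit:
{"fn": "send_rows", "kwargs": {
  "deltas": [
    {"dp": [0, 0, 0], "rotation": [0, 0, 0]},
    {"dp": [0, 0, 0], "rotation": [0, 0, 0]},
    {"dp": [0, 0, 0], "rotation": [0, 0, 0]},
    {"dp": [0, 0, 0], "rotation": [0, 0, 0]}
  ],
  "fingers": -0.1
}}

```text
clock: 8.37
position: [0.6149, 0.0549, 0.0127]
ee_rot: [0.0, 0.997, 0.082, 0.001]
contact_force: [0.3, -0.3, 0.0]
width: 0.0469
```

Emit:
{"fn": "send_rows", "kwargs": {
  "deltas": [
    {"dp": [0, 0, 0.2], "rotation": [0, 0, 0]},
    {"dp": [0, 0, 0.6], "rotation": [0, 0, 0]},
    {"dp": [0, 0, 1.0], "rotation": [0, 0, 0]},
    {"dp": [0, 0, 1.0], "rotation": [0, 0, 0]},
    {"dp": [0, 0, 1.0], "rotation": [0, 0, 0]}
  ]
}}

```text
clock: 8.78
position: [0.6176, 0.0549, 0.1376]
ee_rot: [0.001, 0.997, 0.082, 0.006]
contact_force: [0.3, 0.2, -1.3]
width: 0.0466
```

```bash
python3 - <<'E'
from h import *
st();p=snap('wrist','w8');dets(p);c=cloud(p)
m=(c[...,2]>.052)&(c[...,2]<.064)&(np.hypot(c[...,0]-.62,c[...,1]-.055)<.06)&(p['depth']>0)
rc=cv2.minAreaRect((c[m][:,:2]*1000).astype(np.float32));print(rc)
E
```

```text
t8.78 pos [0.6176 0.0549 0.1376] yang -80.58 zaxis [ 0.011 -0.    -1.   ] F [ 0.3  0.2 -1.3] w 0.0466 q6 1.38
7725 z 0.0462 [604.8 154. ] [78.1 79.3] 9.35
6859 z 0.0461 [637.1 -43.1] [78.2 78. ] 9.28
mid [620.94506836  55.40787315] yaw 9.325690385874143 199.7539355284135
((619.8356323242188, 56.602821350097656), (79.39584350585938, 25.055500030517578), 9.545543670654297)
```

View pics/w8.png

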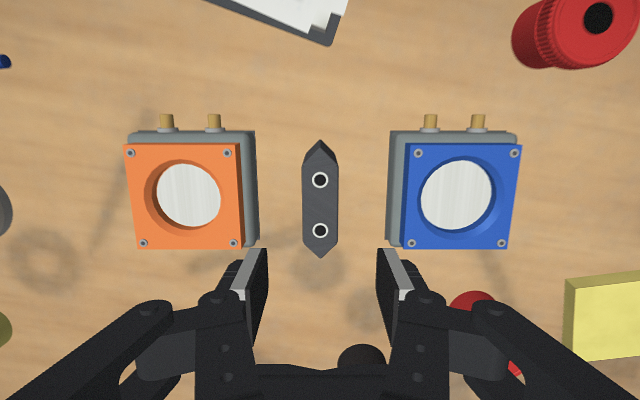

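Emit:
{"fn": "send_rows", "kwargs": {
  "deltas": [
    {"dp": [-0.9, -0.3, 0], "rotation": [0, 0, 0]},
    {"dp": [-0.9, -0.3, 0], "rotation": [0, 0, 0]},
    {"dp": [-0.9, -0.3, 0], "rotation": [0, 0, 0]},
    {"dp": [-0.9, -0.3, 0], "rotation": [0, 0, 0]}
  ],
  "fingers": -1.0
}}

```text
clock: 9.17
position: [0.4968, 0.0184, 0.1294]
ee_rot: [-0.0, 0.997, 0.082, -0.006]
contact_force: [0.1, -0.0, -0.8]
width: 0.0857
```

Emit:
{"fn": "send_rows", "kwargs": {
  "deltas": [
    {"dp": [-0.46, -0.24, 0], "rotation": [0, 0, 0]},
    {"dp": [-0.46, -0.24, 0], "rotation": [0, 0, 0]},
    {"dp": [-0.46, -0.24, 0], "rotation": [0, 0, 0]},
    {"dp": [-0.46, -0.24, 0], "rotation": [0, 0, 0]}
  ]
}}

```text
clock: 9.5
position: [0.4497, -0.01, 0.1309]
ee_rot: [-0.0, 0.997, 0.081, -0.001]
contact_force: [0.4, -0.6, -0.4]
width: 0.0854
```

```bash
python3 - <<'E'
from h import *
go(.4515,-.010,.02,-80.6);p=snap('wrist','w9');c=cloud(p)
m=(c[...,2]>.054)&(c[...,2]<.067)&(np.hypot(c[...,0]-.4515,c[...,1]+.01)<.05)&(p['depth']>0)
q=c[m];print(q.mean(0),cv2.minEnclosingCircle((q[:,:2]*1000).astype(np.float32)),np.median(q[:,2]))
c=cloud(load('top0'));m=(c[...,2]>.08)&(c[...,0]>.55)&(c[...,0]<.8)&(c[...,1]<0);print('box ymax',c[m][:,1].max())
E
```

```text
t9.50 pos [ 0.4497 -0.01    0.1309] yang -80.66 zaxis [-0.001  0.    -1.   ] F [ 0.4 -0.6 -0.4] w 0.0854 q6 1.23
dp [ 0.015 -0.    -0.924]
rot [-0.001 -0.003  0.002]
[ 0.45480429 -0.01092445  0.05950103] ((453.2017517089844, -11.346633911132812), 27.953569412231445) 0.05956203254606876
box ymax -0.23036614776506895
```

View pics/w9.png

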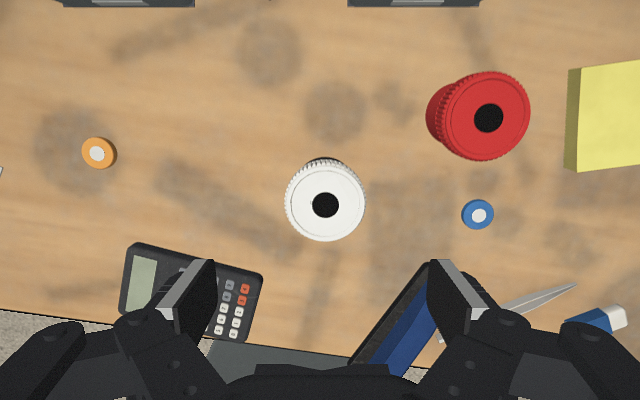

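Emit:
{"fn": "send_rows", "kwargs": {
  "deltas": [
    {"dp": [0.028, -0.011, -0.3], "rotation": [0, 0, 0]},
    {"dp": [0.028, -0.011, -0.6], "rotation": [0, 0, 0]},
    {"dp": [0.028, -0.011, -0.85], "rotation": [0, 0, 0]},
    {"dp": [0.028, -0.011, -0.925], "rotation": [0, 0, 0]},
    {"dp": [0.028, -0.011, -0.925], "rotation": [0, 0, 0]},
    {"dp": [0.028, -0.011, -0.925], "rotation": [0, 0, 0]}
  ]
}}

```text
clock: 10.05
position: [0.4552, -0.011, 0.0208]
ee_rot: [0.0, 0.997, 0.082, 0.0]
contact_force: [0.2, -0.1, 0.2]
width: 0.0853
```

Emit:
{"fn": "send_rows", "kwargs": {
  "deltas": [
    {"dp": [0, 0, 0], "rotation": [0, 0, 0]},
    {"dp": [0, 0, 0], "rotation": [0, 0, 0]},
    {"dp": [0, 0, 0], "rotation": [0, 0, 0]},
    {"dp": [0, 0, 0], "rotation": [0, 0, 0]},
    {"dp": [0, 0, 0], "rotation": [0, 0, 0]}
  ],
  "fingers": 1.0,
  "grip_force": 30
}}

```text
clock: 10.47
position: [0.4556, -0.0113, 0.0224]
ee_rot: [0.0, 0.997, 0.082, 0.002]
contact_force: [0.2, 0.5, 6.9]
width: 0.0542
```

```bash
python3 - <<'E'
from h import *
st();p=snap('wrist','w10')
E
```

```text
t10.47 pos [ 0.4556 -0.0113  0.0224] yang -80.59 zaxis [ 0.004 -0.    -1.   ] F [0.2 0.5 6.9] w 0.0542 q6 1.23
```

View pics/w10.png

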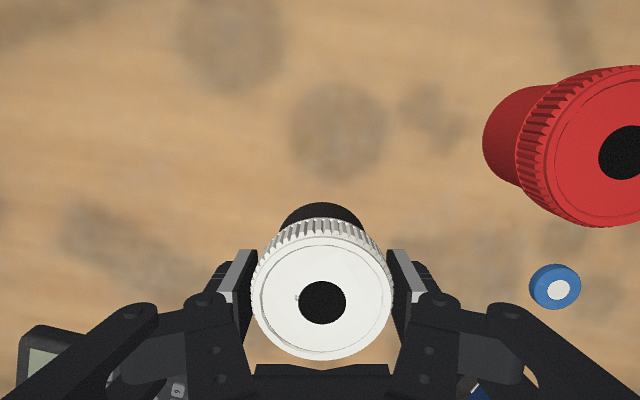

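```bash
cat >> h.py <<'E'
def cap(p,z,xy,r=.05,tol=.006):
    "fit circle (minEnclosing) to bright cap top at height z"
    c=cloud(p);m=(abs(c[...,2]-z)<tol)&(np.hypot(c[...,0]-xy[0],c[...,1]-xy[1])<r)&(p['depth']>0)&(p['color'].min(2)>120)
    m=cv2.morphologyEx(m.astype(np.uint8),cv2.MORPH_OPEN,np.ones((3,3)))>0
    q=c[m];print('cap z',np.median(q[:,2]).round(4),[np.round(a,1) for a in cv2.minEnclosingCircle((q[:,:2]*1000).astype(np.float32))])
E
python3 - <<'E'
from h import *
p=load('w10');cap(p,.06,(.4556,-.0113),.035)
E
```

```text
cap z 0.0594 [array([460.2, -10.6]), np.float64(33.7)]
```

```bash
python3 - <<'E'
from h import *
p=load('w10');print(onz(p,322,303,.06), onz(p,322,298,.06)); p=load('w9');print(onz(p,325,205,.06))
p=load('w8');print('nest rims: dets');dets(p)
E
```

```text
[ 0.45265106 -0.01160044  0.06      ] [ 0.45473871 -0.0112545   0.06      ]
[ 0.45322895 -0.01135452  0.06      ]
nest rims: dets
7725 z 0.0462 [604.8 154. ] [78.1 79.3] 9.35
6859 z 0.0461 [637.1 -43.1] [78.2 78. ] 9.28
mid [620.94506836  55.40787315] yaw 9.325690385874143 199.7539355284135
```

Emit:
{"fn": "send_rows", "kwargs": {
  "deltas": [
    {"dp": [0, 0, 0.15], "rotation": [0, 0, 0]},
    {"dp": [0, 0, 0.4], "rotation": [0, 0, 0]},
    {"dp": [0, 0, 0.65], "rotation": [0, 0, 0]},
    {"dp": [0.1, -0.02, 0.8], "rotation": [0, 0, 0]},
    {"dp": [0.3, -0.05, 0.8], "rotation": [0, 0, 0]},
    {"dp": [0.55, -0.1, 0.8], "rotation": [0, 0, 0]},
    {"dp": [0.8, -0.15, 0.8], "rotation": [0, 0, 0]},
    {"dp": [0.9, -0.17, 0.8], "rotation": [0, 0, 0]}
  ]
}}

```text
clock: 11.18
position: [0.5668, -0.0328, 0.1179]
ee_rot: [0.001, 0.997, 0.082, 0.003]
contact_force: [1.0, -1.2, -1.7]
width: 0.0549
```

Emit:
{"fn": "send_rows", "kwargs": {
  "deltas": [
    {"dp": [0.25, -0.04, 0], "rotation": [0, 0, 0]},
    {"dp": [0.5, -0.08, 0], "rotation": [0, 0, 0]},
    {"dp": [0.63, -0.1, 0], "rotation": [0, 0, 0]},
    {"dp": [0.63, -0.1, 0], "rotation": [0, 0, 0]},
    {"dp": [0.63, -0.1, 0], "rotation": [0, 0, 0]}
  ]
}}

```text
clock: 11.6
position: [0.6375, -0.0437, 0.1165]
ee_rot: [-0.0, 0.997, 0.082, -0.001]
contact_force: [0.1, 0.4, -0.2]
width: 0.0543
```

```bash
python3 - <<'E'
from h import *
go(.640,-.043,.057,-80.6);p=snap('wrist','w11')
E
```

```text
t11.60 pos [ 0.6375 -0.0437  0.1165] yang -80.59 zaxis [-0.001  0.    -1.   ] F [ 0.1  0.4 -0.2] w 0.0543 q6 1.23
dp [ 0.021  0.005 -0.496]
rot [-0.    -0.002 -0.   ]
```

View pics/w11.png

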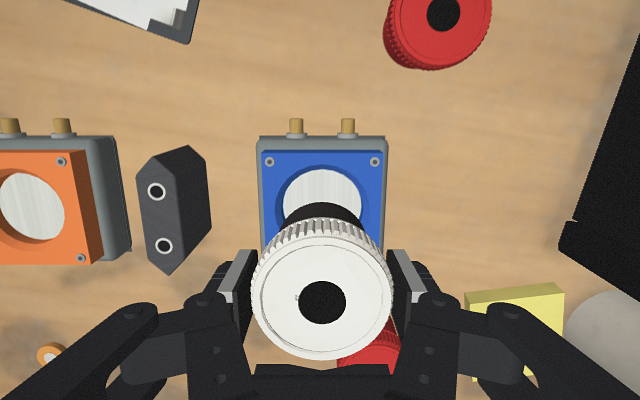

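Emit:
{"fn": "send_rows", "kwargs": {
  "deltas": [
    {"dp": [0.018, 0.004, -0.1], "rotation": [0, 0, 0]},
    {"dp": [0.018, 0.004, -0.25], "rotation": [0, 0, 0]},
    {"dp": [0.018, 0.004, -0.32], "rotation": [0, 0, 0]},
    {"dp": [0.018, 0.004, -0.37], "rotation": [0, 0, 0]},
    {"dp": [0.018, 0.004, -0.37], "rotation": [0, 0, 0]}
  ]
}}

```text
clock: 12.07
position: [0.6379, -0.0427, 0.0706]
ee_rot: [-0.0, 0.997, 0.082, -0.002]
contact_force: [-0.0, 0.0, -1.1]
width: 0.0541
```

```bash
python3 - <<'E'
from h import *
go(.640,-.043,.057,-80.6);p=snap('wrist','w12');dets(p);print(onz(p,322,303,.06+.072-.0224))
E
```

```text
t12.07 pos [ 0.6379 -0.0427  0.0706] yang -80.58 zaxis [-0.004  0.001 -1.   ] F [-0.   0.  -1.1] w 0.0541 q6 1.23
dp [ 0.018 -0.002 -0.113]
rot [-0.001 -0.008 -0.001]
4107 z 0.0461 [609.4 126.2] [78.4 25.8] 8.35
6883 z 0.0462 [649.7 -41.7] [53.3 78.3] 9.34
mid [629.55734253  42.23989677] yaw 13.488652422684371 172.70061321020793
[ 0.63610943 -0.04294724  0.1096    ]
```

View pics/w12.png

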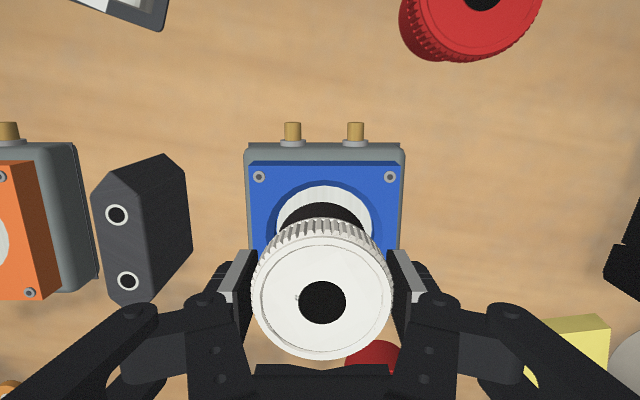

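Emit:
{"fn": "send_rows", "kwargs": {
  "deltas": [
    {"dp": [0.008, 0, -0.03], "rotation": [0, 0, 0]},
    {"dp": [0.008, 0, -0.06], "rotation": [0, 0, 0]},
    {"dp": [0.008, 0, -0.09], "rotation": [0, 0, 0]},
    {"dp": [0.008, 0, -0.1], "rotation": [0, 0, 0]},
    {"dp": [0.008, 0, -0.1], "rotation": [0, 0, 0]}
  ]
}}

```text
clock: 12.53
position: [0.6405, -0.043, 0.06]
ee_rot: [-0.0, 0.997, 0.082, -0.0]
contact_force: [-0.4, -0.4, -1.1]
width: 0.0546
```

Emit:
{"fn": "send_rows", "kwargs": {
  "deltas": [
    {"dp": [0, 0, -0.015], "rotation": [0, 0, 0]},
    {"dp": [0, 0, -0.025], "rotation": [0, 0, 0]},
    {"dp": [0, 0, -0.025], "rotation": [0, 0, 0]}
  ]
}}

```text
clock: 12.78
position: [0.6406, -0.0431, 0.0572]
ee_rot: [0.0, 0.997, 0.082, -0.0]
contact_force: [-0.4, -0.2, -1.7]
width: 0.055
```

Emit:
{"fn": "send_rows", "kwargs": {
  "deltas": [
    {"dp": [0, 0, -0.01], "rotation": [0, 0, 0]},
    {"dp": [0, 0, -0.012], "rotation": [0, 0, 0]},
    {"dp": [0, 0, -0.012], "rotation": [0, 0, 0]}
  ]
}}

```text
clock: 13.03
position: [0.6408, -0.0432, 0.0565]
ee_rot: [0.0, 0.997, 0.082, 0.0]
contact_force: [-0.9, -0.2, 2.4]
width: 0.0541
```

Emit:
{"fn": "send_rows", "kwargs": {
  "deltas": [
    {"dp": [0, 0, 0], "rotation": [0, 0, 0]},
    {"dp": [0, 0, 0], "rotation": [0, 0, 0]},
    {"dp": [0, 0, 0], "rotation": [0, 0, 0]},
    {"dp": [0, 0, 0], "rotation": [0, 0, 0]}
  ],
  "fingers": -1.0
}}

```text
clock: 13.37
position: [0.6408, -0.0431, 0.0558]
ee_rot: [0.0, 0.997, 0.082, 0.0]
contact_force: [-1.0, -0.2, 0.1]
width: 0.0853
```

Emit:
{"fn": "send_rows", "kwargs": {
  "deltas": [
    {"dp": [0, 0, 0.2], "rotation": [0, 0, 0]},
    {"dp": [0, 0, 0.6], "rotation": [0, 0, 0]},
    {"dp": [0, 0, 0.9], "rotation": [0, 0, 0]},
    {"dp": [0, 0, 0.9], "rotation": [0, 0, 0]}
  ]
}}

```text
clock: 13.7
position: [0.646, -0.044, 0.1729]
ee_rot: [0.002, 0.997, 0.082, 0.008]
contact_force: [1.7, -0.0, 1.2]
width: 0.0852
```

```bash
python3 - <<'E'
from h import *
st();p=snap('wrist','w13');cap(p,.094,(.637,-.043))
E
```

```text
t13.70 pos [ 0.646  -0.044   0.1729] yang -80.58 zaxis [ 0.016 -0.003 -1.   ] F [ 1.7 -0.   1.2] w 0.0852 q6 1.23
cap z 0.0934 [array([638.2, -43.2]), np.float64(28.0)]
```

View pics/w13.png

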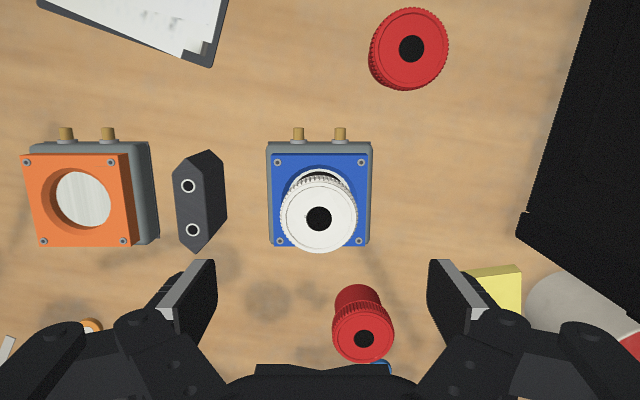

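Emit:
{"fn": "send_rows", "kwargs": {
  "deltas": [
    {"dp": [-0.45, 1.0, 0], "rotation": [0, 0, 0]},
    {"dp": [-0.45, 1.0, 0], "rotation": [0, 0, 0]},
    {"dp": [-0.45, 1.0, 0], "rotation": [0, 0, 0]},
    {"dp": [-0.45, 1.0, 0], "rotation": [0, 0, 0]}
  ]
}}

```text
clock: 14.08
position: [0.5823, 0.0823, 0.1628]
ee_rot: [-0.002, 0.996, 0.084, -0.002]
contact_force: [-1.0, -0.4, 0.0]
width: 0.0856
```

Emit:
{"fn": "send_rows", "kwargs": {
  "deltas": [
    {"dp": [-0.6, 1.0, -0.1], "rotation": [0, 0, 0.3]},
    {"dp": [-0.6, 1.0, -0.1], "rotation": [0, 0, 0.3]},
    {"dp": [-0.6, 1.0, -0.1], "rotation": [0, 0, 0.3]},
    {"dp": [-0.6, 1.0, -0.1], "rotation": [0, 0, 0.3]}
  ]
}}

```text
clock: 14.42
position: [0.5105, 0.2002, 0.1504]
ee_rot: [-0.001, 0.987, 0.158, -0.002]
contact_force: [0.8, 0.7, -0.4]
width: 0.0854
```

Emit:
{"fn": "send_rows", "kwargs": {
  "deltas": [
    {"dp": [-0.65, 1.0, -0.2], "rotation": [0, 0, 0.3]},
    {"dp": [-0.65, 1.0, -0.2], "rotation": [0, 0, 0.3]},
    {"dp": [-0.65, 1.0, -0.2], "rotation": [0, 0, 0.3]},
    {"dp": [-0.65, 1.0, -0.2], "rotation": [0, 0, 0.3]},
    {"dp": [-0.65, 1.0, -0.2], "rotation": [0, 0, 0.3]},
    {"dp": [-0.65, 1.0, -0.2], "rotation": [0, 0, 0.3]}
  ]
}}

```text
clock: 14.92
position: [0.4358, 0.3172, 0.127]
ee_rot: [0.001, 0.973, 0.232, -0.001]
contact_force: [0.1, -0.3, -0.4]
width: 0.0852
```

```bash
python3 - <<'E'
from h import *
go(.4355,.340,.017);p=snap('wrist','w14');cap(p,.054,(.4355,.34))
E
```

```text
t14.92 pos [0.4358 0.3172 0.127 ] yang -63.23 zaxis [-0.001 -0.002 -1.   ] F [ 0.1 -0.3 -0.4] w 0.0852 q6 1.60
dp [-0.002  0.19  -0.916]
cap z 0.0541 [array([438.1, 340.2]), np.float64(25.3)]
```

View pics/w14.png

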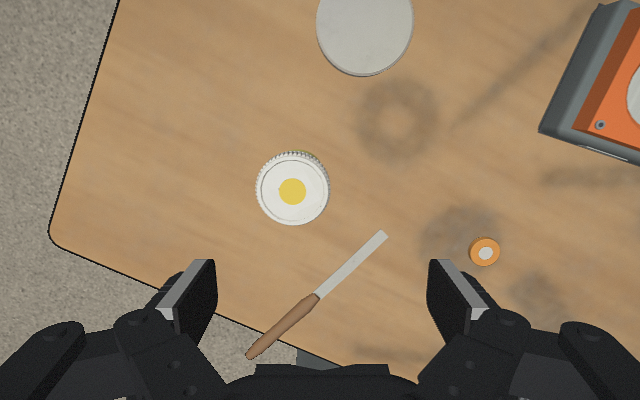

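```bash
python3 - <<'E'
from h import *
p=load('w14');print(onz(p,385,235,0),onz(p,316,295,0.01))
E
```

```text
[0.42424684 0.25086683 0.        ] [0.35176616 0.28018156 0.01      ]
```

Emit:
{"fn": "send_rows", "kwargs": {
  "deltas": [
    {"dp": [0.012, 0.19, -0.1], "rotation": [0, 0, 0]},
    {"dp": [0.012, 0.19, -0.4], "rotation": [0, 0, 0]},
    {"dp": [0.012, 0.19, -0.7], "rotation": [0, 0, 0]},
    {"dp": [0.012, 0.19, -0.9], "rotation": [0, 0, 0]},
    {"dp": [0.012, 0.19, -0.925], "rotation": [0, 0, 0]},
    {"dp": [0.012, 0.19, -0.925], "rotation": [0, 0, 0]},
    {"dp": [0.012, 0.19, -0.925], "rotation": [0, 0, 0]}
  ]
}}

```text
clock: 15.55
position: [0.4399, 0.3394, 0.0179]
ee_rot: [-0.0, 0.973, 0.229, 0.001]
contact_force: [0.1, -0.4, 0.5]
width: 0.0852
```

Emit:
{"fn": "send_rows", "kwargs": {
  "deltas": [
    {"dp": [0, 0, 0], "rotation": [0, 0, 0]},
    {"dp": [0, 0, 0], "rotation": [0, 0, 0]},
    {"dp": [0, 0, 0], "rotation": [0, 0, 0]},
    {"dp": [0, 0, 0], "rotation": [0, 0, 0]},
    {"dp": [0, 0, 0], "rotation": [0, 0, 0]}
  ],
  "fingers": 1.0,
  "grip_force": 30
}}

```text
clock: 15.97
position: [0.4392, 0.3402, 0.0187]
ee_rot: [-0.0, 0.973, 0.23, 0.002]
contact_force: [-0.4, -1.6, 6.7]
width: 0.0493
```

```bash
python3 - <<'E'
from h import *
st();p=snap('wrist','w15')
h=cv2.cvtColor(p['color'],cv2.COLOR_RGB2HSV);m=cv2.inRange(h,(20,120,100),(34,255,255));m[:200]=0
n,l,s,ce=cv2.connectedComponentsWithStats(m);i=1+s[1:,4].argmax();print(s[i],ce[i],onz(p,*ce[i],.054))
E
```

```text
t15.97 pos [0.4392 0.3402 0.0187] yang -63.38 zaxis [ 0.003  0.001 -1.   ] F [-0.4 -1.6  6.7] w 0.0493 q6 1.64
[ 299  276   47   42 1572] [321.6221374  296.59414758] [0.43786752 0.33955356 0.054     ]
```

View pics/w15.png

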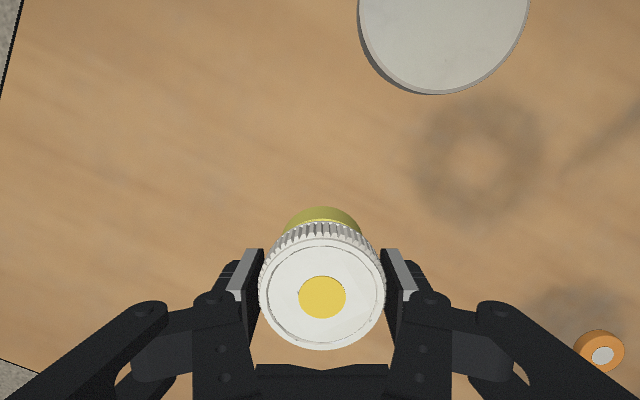

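Emit:
{"fn": "send_rows", "kwargs": {
  "deltas": [
    {"dp": [0, 0, 0.15], "rotation": [0, 0, 0]},
    {"dp": [0, 0, 0.4], "rotation": [0, 0, 0]},
    {"dp": [0, 0, 0.65], "rotation": [0, 0, 0]},
    {"dp": [0.1, -0.1, 0.8], "rotation": [0, 0, 0]},
    {"dp": [0.3, -0.33, 0.8], "rotation": [0, 0, 0]},
    {"dp": [0.55, -0.6, 0.8], "rotation": [0, 0, 0]},
    {"dp": [0.75, -0.85, 0.8], "rotation": [0, 0, 0]},
    {"dp": [0.85, -0.95, 0.8], "rotation": [0, 0, 0]}
  ]
}}

```text
clock: 16.68
position: [0.5435, 0.2221, 0.1139]
ee_rot: [0.001, 0.973, 0.229, 0.002]
contact_force: [-0.4, 0.5, -0.3]
width: 0.0494
```

Emit:
{"fn": "send_rows", "kwargs": {
  "deltas": [
    {"dp": [0.2, -0.22, 0], "rotation": [0, 0, 0]},
    {"dp": [0.4, -0.45, 0], "rotation": [0, 0, 0]},
    {"dp": [0.54, -0.6, 0], "rotation": [0, 0, 0]},
    {"dp": [0.54, -0.6, -0.1], "rotation": [0, 0, 0]},
    {"dp": [0.54, -0.6, -0.25], "rotation": [0, 0, 0]},
    {"dp": [0.54, -0.6, -0.35], "rotation": [0, 0, 0]},
    {"dp": [0.54, -0.6, -0.35], "rotation": [0, 0, 0]},
    {"dp": [0.54, -0.6, -0.35], "rotation": [0, 0, 0]}
  ]
}}

```text
clock: 17.35
position: [0.6045, 0.1537, 0.0707]
ee_rot: [-0.0, 0.973, 0.23, -0.001]
contact_force: [0.5, 0.4, -0.7]
width: 0.0493
```

```bash
python3 - <<'E'
from h import *
go(.606,.1543,.0527,-63.4);p=snap('wrist','w16')
E
```

```text
t17.35 pos [0.6045 0.1537 0.0707] yang -63.38 zaxis [-0.001 -0.    -1.   ] F [ 0.5  0.4 -0.7] w 0.0493 q6 1.24
dp [ 0.013  0.005 -0.15 ]
rot [ 0.001 -0.002 -0.001]
```

View pics/w16.png

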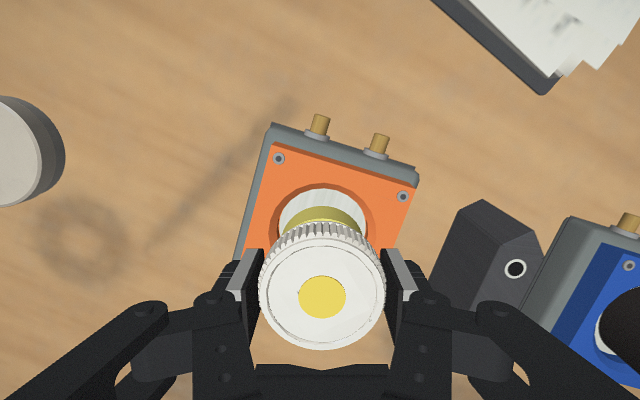

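Emit:
{"fn": "send_rows", "kwargs": {
  "deltas": [
    {"dp": [0.013, 0.005, -0.03], "rotation": [0, 0, 0]},
    {"dp": [0.013, 0.005, -0.07], "rotation": [0, 0, 0]},
    {"dp": [0.013, 0.005, -0.11], "rotation": [0, 0, 0]},
    {"dp": [0.013, 0.005, -0.14], "rotation": [0, 0, 0]},
    {"dp": [0.013, 0.005, -0.14], "rotation": [0, 0, 0]},
    {"dp": [0.013, 0.005, -0.14], "rotation": [0, 0, 0]}
  ]
}}

```text
clock: 17.9
position: [0.6063, 0.1543, 0.0538]
ee_rot: [0.0, 0.973, 0.23, -0.0]
contact_force: [-0.7, 0.4, -1.1]
width: 0.0494
```

Emit:
{"fn": "send_rows", "kwargs": {
  "deltas": [
    {"dp": [0, 0, -0.01], "rotation": [0, 0, 0]},
    {"dp": [0, 0, -0.01], "rotation": [0, 0, 0]},
    {"dp": [0, 0, -0.01], "rotation": [0, 0, 0]}
  ]
}}

```text
clock: 18.15
position: [0.6066, 0.1543, 0.053]
ee_rot: [0.0, 0.973, 0.23, 0.0]
contact_force: [-0.3, 0.1, -0.3]
width: 0.0494
```

Emit:
{"fn": "send_rows", "kwargs": {
  "deltas": [
    {"dp": [0, 0, 0], "rotation": [0, 0, 0]},
    {"dp": [0, 0, 0], "rotation": [0, 0, 0]},
    {"dp": [0, 0, 0], "rotation": [0, 0, 0]},
    {"dp": [0, 0, 0], "rotation": [0, 0, 0]}
  ],
  "fingers": -1.0
}}

```text
clock: 18.48
position: [0.6067, 0.1543, 0.0531]
ee_rot: [0.0, 0.973, 0.23, 0.0]
contact_force: [0.7, -0.1, 0.3]
width: 0.0852
```

Emit:
{"fn": "send_rows", "kwargs": {
  "deltas": [
    {"dp": [0, 0, 0.2], "rotation": [0, 0, 0]},
    {"dp": [0, 0, 0.6], "rotation": [0, 0, 0]},
    {"dp": [0, 0, 0.9], "rotation": [0, 0, 0]},
    {"dp": [0, 0, 0.9], "rotation": [0, 0, 0]},
    {"dp": [0, 0, 0.9], "rotation": [0, 0, 0]}
  ]
}}

```text
clock: 18.9
position: [0.6088, 0.1546, 0.1646]
ee_rot: [0.0, 0.973, 0.23, 0.004]
contact_force: [0.2, 0.3, -0.6]
width: 0.0853
```

```bash
python3 - <<'E'
from h import *
st();p=snap('wrist','w17');cap(p,.088,(.605,.154));cap(p,.094,(.637,-.043))
t=snap('top','t17');s=snap('scene','s17')
cv2.imwrite('pics/s17z.png',cv2.resize(s['color'][130:300,230:420,::-1],None,fx=4,fy=3.5,interpolation=cv2.INTER_CUBIC))
E
```

```text
t18.90 pos [0.6088 0.1546 0.1646] yang -63.39 zaxis [ 0.008  0.001 -1.   ] F [ 0.2  0.3 -0.6] w 0.0853 q6 1.24
cap z 0.088 [array([605.3, 153.9]), np.float64(25.5)]
cap z 0.0933 [array([638.5, -42.4]), np.float64(28.0)]
```

View pics/w17.png

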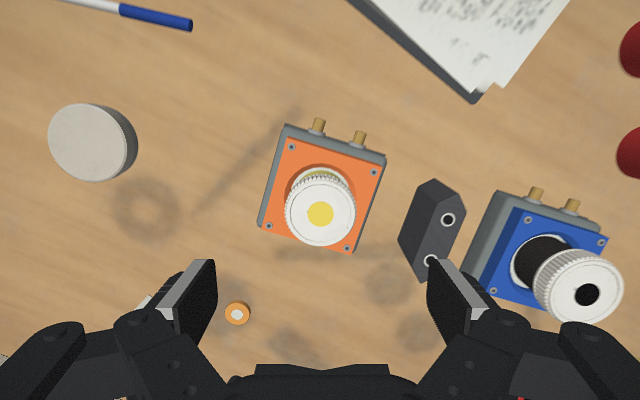

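View pics/s17z.png

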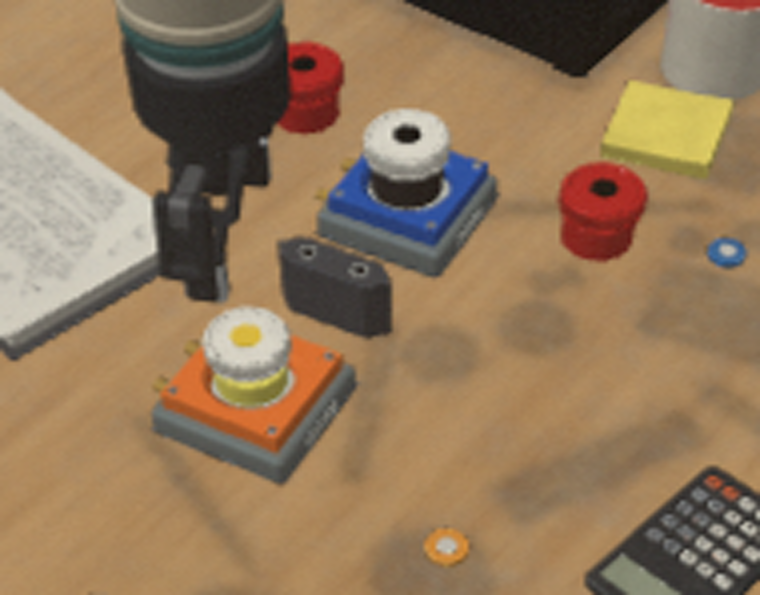

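Emit:
{"fn": "send_rows", "kwargs": {
  "deltas": [
    {"dp": [-1.0, 0.05, 0], "rotation": [0, 0, 0]},
    {"dp": [-1.0, 0.05, 0], "rotation": [0, 0, 0]},
    {"dp": [-1.0, 0.05, 0], "rotation": [0, 0, 0]},
    {"dp": [-1.0, 0.05, -0.3], "rotation": [0, 0, 0]},
    {"dp": [-1.0, 0.05, -0.5], "rotation": [0, 0, 0]}
  ],
  "fingers": 0.0
}}

```text
clock: 19.47
position: [0.483, 0.1602, 0.0993]
ee_rot: [-0.0, 0.973, 0.231, -0.001]
contact_force: [0.6, -0.5, -0.6]
width: 0.0427
```

Emit:
{"fn": "send_rows", "kwargs": {
  "deltas": [
    {"dp": [-0.33, 0.03, 0], "rotation": [0, 0, 0]},
    {"dp": [-0.33, 0.03, 0], "rotation": [0, 0, 0]},
    {"dp": [-0.33, 0.03, 0], "rotation": [0, 0, 0]},
    {"dp": [-0.33, 0.03, 0], "rotation": [0, 0, 0]}
  ]
}}

```text
clock: 19.8
position: [0.4467, 0.1639, 0.1002]
ee_rot: [0.0, 0.973, 0.23, -0.001]
contact_force: [1.0, -0.8, -0.4]
width: 0.0427
```

```bash
cat >> h.py <<'E'
def disc(p,col,z,xy,r=.04):
    lo,hi={'o':((4,120,90),(20,255,255)),'b':((95,100,50),(125,255,255))}[col]
    c=cloud(p);h=cv2.cvtColor(p['color'],cv2.COLOR_RGB2HSV);m=cv2.inRange(h,np.array(lo),np.array(hi))>0
    m&=(abs(c[...,2]-z)<.004)&(np.hypot(c[...,0]-xy[0],c[...,1]-xy[1])<r)&(p['depth']>0)
    q=c[m];e=cv2.minEnclosingCircle((q[:,:2]*1000).astype(np.float32));v,u=np.where(m)
    print('disc',m.sum(),'z',np.median(q[:,2]).round(4),np.round(e[0],1),round(e[1],1),'px',u.min(),u.max(),v.min(),v.max())
E
python3 - <<'E'
from h import *
st();p=snap('wrist','w18');disc(p,'o',.006,(.447,.165))
E
```

```text
t19.80 pos [0.4467 0.1639 0.1002] yang -63.37 zaxis [-0.001 -0.    -1.   ] F [ 1.  -0.8 -0.4] w 0.0427 q6 1.31
disc 724 z 0.0067 [450.5 170.2] 12.7 px 299 333 175 208
```

View pics/w18.png

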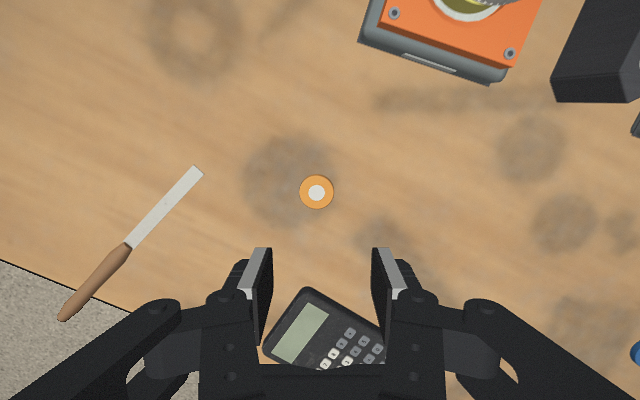

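Emit:
{"fn": "send_rows", "kwargs": {
  "deltas": [
    {"dp": [0.03, 0.05, -0.2], "rotation": [0, 0, 0]},
    {"dp": [0.03, 0.05, -0.5], "rotation": [0, 0, 0]},
    {"dp": [0.03, 0.05, -0.8], "rotation": [0, 0, 0]},
    {"dp": [0.03, 0.05, -0.9], "rotation": [0, 0, 0]},
    {"dp": [0.03, 0.05, -0.9], "rotation": [0, 0, 0]},
    {"dp": [0.03, 0.05, -0.9], "rotation": [0, 0, 0]}
  ],
  "fingers": 0.1
}}

```text
clock: 20.35
position: [0.4515, 0.1699, -0.0072]
ee_rot: [0.0, 0.973, 0.23, -0.0]
contact_force: [-0.2, 0.2, -0.2]
width: 0.0386
```

```bash
python3 - <<'E'
from h import *
s=go(.4505,.170,-.015,-63.4);p=snap('wrist','w19');c=cloud(p);disc(p,'o',.006,(.45,.17),.03)
m=(p['depth']>0)&(p['depth']<.16);m[:235]=0;m[310:]=0;m[:,:225]=0;m[:,420:]=0
z=np.sort(c[m][:,2]);print(z[[0,5,20,50,100]])
E
```

```text
t20.35 pos [ 0.4515  0.1699 -0.0072] yang -63.41 zaxis [-0. -0. -1.] F [-0.2  0.2 -0.2] w 0.0386 q6 1.32
dp [-0.008  0.001 -0.065]
rot [ 0. -0.  0.]
disc 1975 z 0.0066 [450.4 170.1] 13.0 px 291 348 239 294
[-0.00117046 -0.00097019 -0.00084989 -0.00070674 -0.00052973]
```

View pics/w19.png

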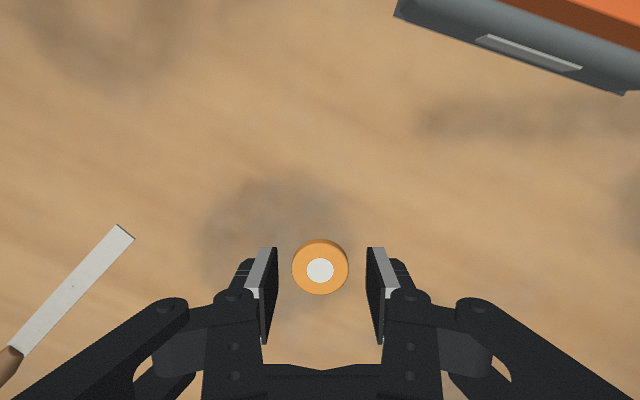

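```bash
python3 - <<'E'
from h import *
p=load('w19');c=cloud(p)
for v in(244,246,248,250,252,256,262): print(v,[c[v,u,2].round(4) for u in(268,272,275,368,371,375)])
E
```

```text
244 [np.float64(0.0009), np.float64(0.0013), np.float64(0.0001), np.float64(0.0007), np.float64(0.0002), np.float64(0.001)]
246 [np.float64(0.0), np.float64(0.0003), np.float64(0.0006), np.float64(-0.0002), np.float64(0.0008), np.float64(0.0015)]
248 [np.float64(0.013), np.float64(0.0114), np.float64(0.0118), np.float64(0.0122), np.float64(0.0124), np.float64(0.0114)]
250 [np.float64(0.0137), np.float64(0.0143), np.float64(0.013), np.float64(0.0124), np.float64(0.0146), np.float64(0.0146)]
252 [np.float64(0.0152), np.float64(0.017), np.float64(0.0137), np.float64(0.0137), np.float64(0.0158), np.float64(0.0165)]
256 [np.float64(0.02), np.float64(0.0195), np.float64(0.0135), np.float64(0.0139), np.float64(0.0204), np.float64(0.0211)]
262 [np.float64(0.0254), np.float64(0.0238), np.float64(0.0152), np.float64(0.0142), np.float64(0.0225), np.float64(0.0263)]
```

Emit:
{"fn": "send_rows", "kwargs": {
  "deltas": [
    {"dp": [-0.008, 0, -0.03], "rotation": [0, 0, 0]},
    {"dp": [-0.008, 0, -0.06], "rotation": [0, 0, 0]},
    {"dp": [-0.008, 0, -0.073], "rotation": [0, 0, 0]},
    {"dp": [-0.008, 0, -0.073], "rotation": [0, 0, 0]},
    {"dp": [-0.008, 0, -0.073], "rotation": [0, 0, 0]}
  ]
}}

```text
clock: 20.82
position: [0.451, 0.1702, -0.0136]
ee_rot: [0.0, 0.973, 0.23, 0.002]
contact_force: [-2.1, -0.0, 12.4]
width: 0.0386
```

Emit:
{"fn": "send_rows", "kwargs": {
  "deltas": [
    {"dp": [0, 0, 0], "rotation": [0, 0, 0]},
    {"dp": [0, 0, 0], "rotation": [0, 0, 0]},
    {"dp": [0, 0, 0], "rotation": [0, 0, 0]},
    {"dp": [0, 0, 0], "rotation": [0, 0, 0]}
  ],
  "fingers": 1.0,
  "grip_force": 20
}}

```text
clock: 21.15
position: [0.4525, 0.1705, -0.0123]
ee_rot: [0.0, 0.973, 0.23, 0.004]
contact_force: [-2.0, -0.3, 21.8]
width: 0.0243
```

```bash
python3 - <<'E'
from h import *
st();p=snap('wrist','w20');disc(p,'o',.006,(.45,.17),.03)
E
```

```text
t21.15 pos [ 0.4525  0.1705 -0.0123] yang -63.38 zaxis [ 0.007  0.001 -1.   ] F [-2.  -0.3 21.8] w 0.0243 q6 1.32
disc 2084 z 0.0067 [450.9 169.2] 13.2 px 293 350 246 303
```

View pics/w20.png

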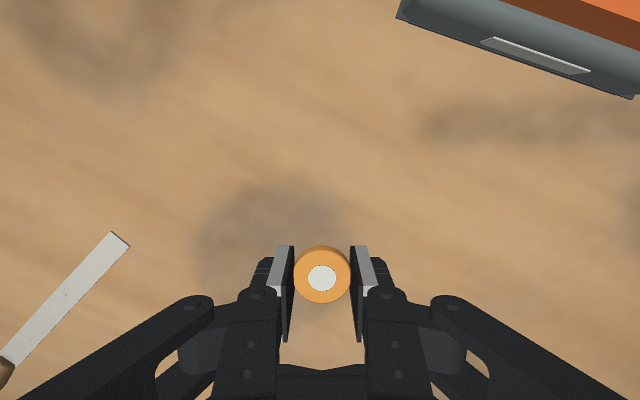

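Emit:
{"fn": "send_rows", "kwargs": {
  "deltas": [
    {"dp": [0, 0, 0.1], "rotation": [0, 0, 0]},
    {"dp": [0, 0, 0.4], "rotation": [0, 0, 0]},
    {"dp": [0, 0, 0.7], "rotation": [0, 0, 0]},
    {"dp": [0, 0, 1.0], "rotation": [0, 0, 0]},
    {"dp": [0, 0, 1.0], "rotation": [0, 0, 0]},
    {"dp": [0, 0, 1.0], "rotation": [0, 0, 0]}
  ]
}}

```text
clock: 21.7
position: [0.4516, 0.1704, 0.107]
ee_rot: [0.0, 0.973, 0.23, 0.004]
contact_force: [0.3, -0.3, -1.8]
width: 0.0236
```

```bash
python3 - <<'E'
from h import *
st();p=snap('wrist','w21');disc(p,'o',.128,(.45,.17),.03);print(onz(p,322,278,.006+.0123+monitor.get_state()['position'][2]))
E
```

```text
t21.70 pos [0.4516 0.1704 0.107 ] yang -63.38 zaxis [ 0.007  0.001 -1.   ] F [ 0.3 -0.3 -1.8] w 0.0236 q6 1.32
disc 1931 z 0.126 [449.8 169.8] 13.0 px 294 349 247 302
[0.44830806 0.16860979 0.123475  ]
```

View pics/w21.png

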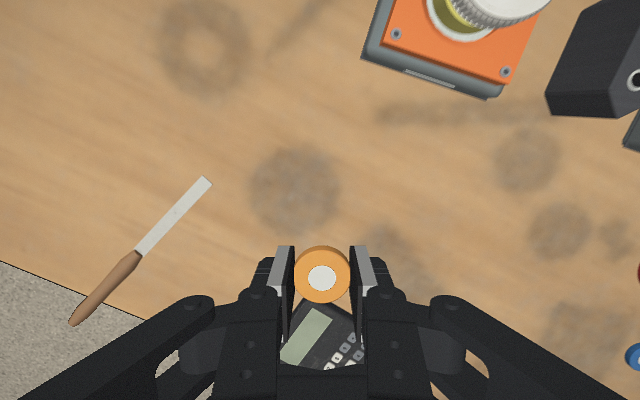

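Emit:
{"fn": "send_rows", "kwargs": {
  "deltas": [
    {"dp": [0.2, -0.02, 0], "rotation": [0, 0.014, 0]},
    {"dp": [0.45, -0.05, 0], "rotation": [0, 0.014, 0]},
    {"dp": [0.7, -0.08, 0], "rotation": [0, 0.014, 0]},
    {"dp": [0.9, -0.1, 0], "rotation": [0, 0.014, 0]},
    {"dp": [0.9, -0.1, 0], "rotation": [0, 0.014, 0]}
  ]
}}

```text
clock: 22.17
position: [0.5622, 0.1571, 0.1022]
ee_rot: [-0.0, 0.973, 0.229, -0.002]
contact_force: [-0.6, -0.0, 0.2]
width: 0.0236
```

Emit:
{"fn": "send_rows", "kwargs": {
  "deltas": [
    {"dp": [0.15, -0.01, 0], "rotation": [0, 0, 0]},
    {"dp": [0.3, -0.02, 0], "rotation": [0, 0, 0]},
    {"dp": [0.39, -0.03, 0], "rotation": [0, 0, 0]},
    {"dp": [0.39, -0.03, 0], "rotation": [0, 0, 0]},
    {"dp": [0.39, -0.03, 0], "rotation": [0, 0, 0]}
  ]
}}

```text
clock: 22.58
position: [0.6031, 0.1541, 0.1028]
ee_rot: [-0.001, 0.973, 0.23, -0.005]
contact_force: [-0.3, 0.2, 0.2]
width: 0.0238
```

```bash
python3 - <<'E'
from h import *
go(.6071,.1545,.0755,-63.4);p=snap('wrist','w22');disc(p,'o',.126,(.605,.154),.03)
E
```

```text
t22.58 pos [0.6031 0.1541 0.1028] yang -63.41 zaxis [-0.01 -0.   -1.  ] F [-0.3  0.2  0.2] w 0.0238 q6 1.24
dp [ 0.033  0.003 -0.228]
rot [ 0.001 -0.021  0.   ]
disc 813 z 0.1223 [601.9 153.5] 12.5 px 294 349 251 302
```

View pics/w22.png

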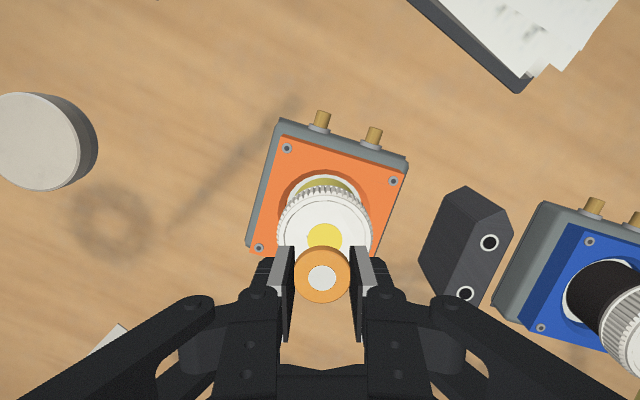

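Emit:
{"fn": "send_rows", "kwargs": {
  "deltas": [
    {"dp": [0.033, 0.003, -0.05], "rotation": [0, -0.014, 0]},
    {"dp": [0.033, 0.003, -0.12], "rotation": [0, -0.014, 0]},
    {"dp": [0.033, 0.003, -0.19], "rotation": [0, -0.014, 0]},
    {"dp": [0.033, 0.003, -0.19], "rotation": [0, -0.014, 0]},
    {"dp": [0.033, 0.003, -0.19], "rotation": [0, -0.014, 0]},
    {"dp": [0.033, 0.003, -0.19], "rotation": [0, -0.014, 0]}
  ]
}}

```text
clock: 23.13
position: [0.6082, 0.1547, 0.0812]
ee_rot: [0.0, 0.973, 0.23, -0.0]
contact_force: [0.7, -0.0, -0.5]
width: 0.0239
```

```bash
python3 - <<'E'
from h import *
go(.6071,.1545,.0755,-63.4);p=snap('wrist','w23');disc(p,'o',.100,(.605,.154),.03)
c=cloud(p);print(c[235:245,300:340].reshape(-1,3)[:,2].mean())
E
```

```text
t23.13 pos [0.6082 0.1547 0.0812] yang -63.38 zaxis [-0. -0. -1.] F [ 0.7 -0.  -0.5] w 0.0239 q6 1.24
dp [-0.009 -0.001 -0.048]
rot [ 0.    -0.001 -0.001]
disc 2017 z 0.1002 [614.9 158.4] 24.6 px 261 381 246 302
0.08875275193406748
```

View pics/w23.png

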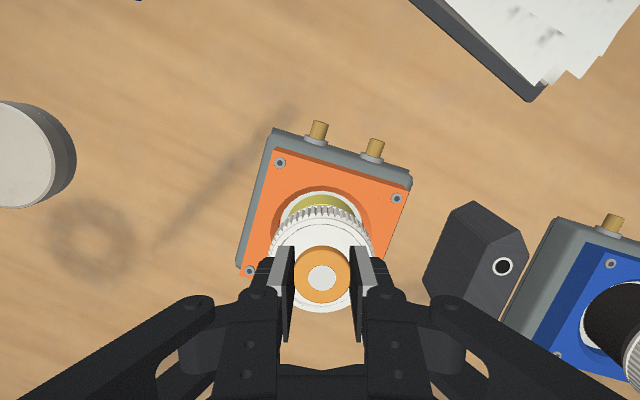

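Emit:
{"fn": "send_rows", "kwargs": {
  "deltas": [
    {"dp": [-0.009, 0, -0.02], "rotation": [0, 0, 0]},
    {"dp": [-0.009, 0, -0.04], "rotation": [0, 0, 0]},
    {"dp": [-0.009, 0, -0.048], "rotation": [0, 0, 0]},
    {"dp": [-0.009, 0, -0.048], "rotation": [0, 0, 0]},
    {"dp": [-0.009, 0, -0.048], "rotation": [0, 0, 0]}
  ]
}}

```text
clock: 23.6
position: [0.6073, 0.1547, 0.0763]
ee_rot: [0.0, 0.973, 0.23, 0.0]
contact_force: [-0.6, -0.5, 4.2]
width: 0.0239
```

```bash
python3 - <<'E'
from h import *
go(.6071,.1545,.0755,-63.4);p=snap('wrist','w24');disc(p,'o',.094,(.605,.154),.015)
E
```

```text
t23.60 pos [0.6073 0.1547 0.0763] yang -63.39 zaxis [ 0.001  0.    -1.   ] F [-0.6 -0.5  4.2] w 0.0239 q6 1.24
dp [-0.002 -0.001 -0.007]
rot [-0.     0.001 -0.   ]
disc 2052 z 0.0953 [605.6 154.4] 13.1 px 294 349 246 302
```

View pics/w24.png

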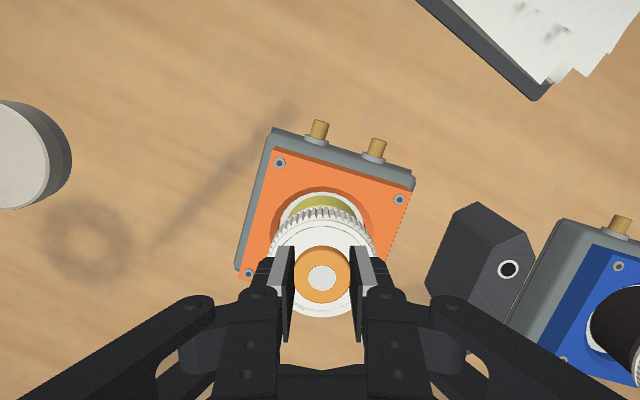

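Emit:
{"fn": "send_rows", "kwargs": {
  "deltas": [
    {"dp": [0, 0, 0], "rotation": [0, 0, 0]},
    {"dp": [0, 0, 0], "rotation": [0, 0, 0]},
    {"dp": [0, 0, 0], "rotation": [0, 0, 0]}
  ],
  "fingers": 0.1
}}

```text
clock: 23.9
position: [0.6071, 0.1546, 0.0752]
ee_rot: [0.0, 0.973, 0.23, -0.0]
contact_force: [0.9, -0.1, -0.2]
width: 0.0387
```

Emit:
{"fn": "send_rows", "kwargs": {
  "deltas": [
    {"dp": [0, 0, 0.05], "rotation": [0, 0, 0]},
    {"dp": [0, 0, 0.2], "rotation": [0, 0, 0]},
    {"dp": [0, 0, 0.5], "rotation": [0, 0, 0]},
    {"dp": [0, 0, 0.75], "rotation": [0, 0, 0]},
    {"dp": [0, 0, 0.75], "rotation": [0, 0, 0]}
  ]
}}

```text
clock: 24.32
position: [0.6115, 0.1553, 0.1727]
ee_rot: [0.001, 0.973, 0.23, 0.006]
contact_force: [0.5, -0.8, 0.7]
width: 0.0382
```

```bash
python3 - <<'E'
from h import *
st();p=snap('wrist','w25');disc(p,'o',.094,(.605,.154),.03);cap(p,.088,(.605,.154))
E
```

```text
t24.32 pos [0.6115 0.1553 0.1727] yang -63.39 zaxis [ 0.013  0.002 -1.   ] F [ 0.5 -0.8  0.7] w 0.0382 q6 1.24
disc 784 z 0.0951 [605.8 154.3] 12.7 px 302 337 198 233
cap z 0.088 [array([605.4, 154.1]), np.float64(25.4)]
```

View pics/w25.png

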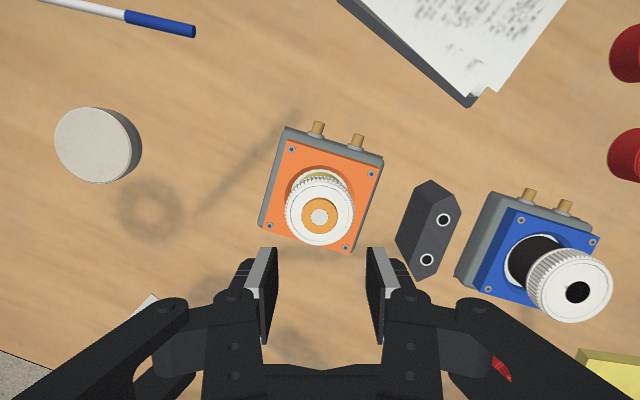

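Emit:
{"fn": "send_rows", "kwargs": {
  "deltas": [
    {"dp": [-0.6, -1.0, 0], "rotation": [0, 0, 0]},
    {"dp": [-0.6, -1.0, 0], "rotation": [0, 0, 0]},
    {"dp": [-0.6, -1.0, 0], "rotation": [0, 0, 0]},
    {"dp": [-0.6, -1.0, 0], "rotation": [0, 0, 0]}
  ]
}}

```text
clock: 24.7
position: [0.5309, 0.0313, 0.1644]
ee_rot: [0.001, 0.973, 0.229, -0.003]
contact_force: [-0.4, 0.7, 0.3]
width: 0.0385
```

Emit:
{"fn": "send_rows", "kwargs": {
  "deltas": [
    {"dp": [-0.6, -1.0, 0], "rotation": [0, 0, 0]},
    {"dp": [-0.6, -1.0, 0], "rotation": [0, 0, 0]},
    {"dp": [-0.6, -1.0, 0], "rotation": [0, 0, 0]},
    {"dp": [-0.6, -1.0, 0], "rotation": [0, 0, 0]}
  ]
}}

```text
clock: 25.03
position: [0.4598, -0.0883, 0.1647]
ee_rot: [0.0, 0.973, 0.229, -0.002]
contact_force: [0.5, 1.0, 0.5]
width: 0.0386
```

Emit:
{"fn": "send_rows", "kwargs": {
  "deltas": [
    {"dp": [-0.13, -0.46, -0.2], "rotation": [0, 0, 0]},
    {"dp": [-0.13, -0.46, -0.5], "rotation": [0, 0, 0]},
    {"dp": [-0.13, -0.46, -0.5], "rotation": [0, 0, 0]},
    {"dp": [-0.13, -0.46, -0.5], "rotation": [0, 0, 0]},
    {"dp": [-0.13, -0.46, -0.5], "rotation": [0, 0, 0]}
  ]
}}

```text
clock: 25.45
position: [0.4478, -0.14, 0.1054]
ee_rot: [-0.001, 0.973, 0.23, -0.0]
contact_force: [0.3, 0.5, 0.1]
width: 0.0381
```

```bash
python3 - <<'E'
from h import *
st();p=snap('wrist','w26');disc(p,'b',.006,(.447,-.139))
E
```

```text
t25.45 pos [ 0.4478 -0.14    0.1054] yang -63.43 zaxis [-0.001  0.001 -1.   ] F [0.3 0.5 0.1] w 0.0381 q6 0.65
disc 659 z 0.0067 [ 449.6 -141.2] 12.6 px 308 341 180 213
```

View pics/w26.png

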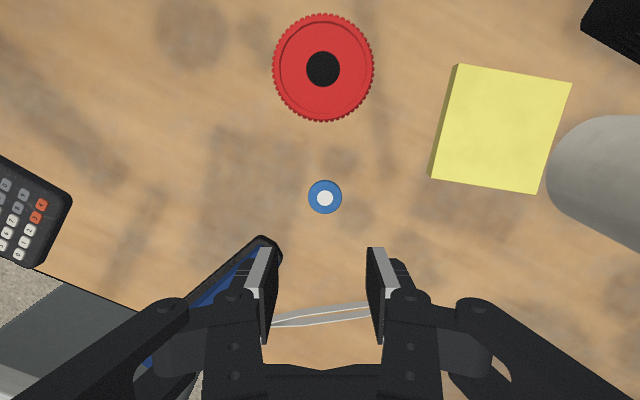

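```bash
python3 - <<'E'
from h import *
p=load('w26');c=cloud(p)
for u,v in((262,238),(250,242),(272,243),(278,250),(280,258)): print(u,v,c[v,u].round(3))
q=cloud(load('top0'));m=(q[...,2]>.012)&(q[...,0]>.3)&(q[...,0]<.435)&(abs(q[...,1]+.11)<.06);print(q[m].max(0),q[m].mean(0))
s=q[m];print(s[s[:,0]>.39].round(3)[:12])
E
```

```text
262 238 [ 0.4   -0.113  0.008]
250 242 [ 0.391 -0.106  0.005]
272 243 [ 0.398 -0.122  0.006]
278 250 [ 0.394 -0.128  0.004]
280 258 [ 0.391 -0.132  0.009]
[ 0.39574928 -0.0739213   0.04871561] [ 0.34580512 -0.1015335   0.03692825]
[[ 0.395 -0.109  0.012]
 [ 0.396 -0.111  0.029]
 [ 0.396 -0.114  0.031]
 [ 0.396 -0.117  0.027]
 [ 0.393 -0.111  0.031]
 [ 0.393 -0.113  0.034]
 [ 0.393 -0.117  0.032]
 [ 0.393 -0.12   0.031]
 [ 0.393 -0.123  0.029]
 [ 0.393 -0.127  0.025]]
```

Emit:
{"fn": "send_rows", "kwargs": {
  "deltas": [
    {"dp": [0.015, -0.01, 0], "rotation": [0, 0, -0.3]},
    {"dp": [0.015, -0.01, -0.1], "rotation": [0, 0, -0.6]},
    {"dp": [0.015, -0.01, -0.3], "rotation": [0, 0, -0.93]},
    {"dp": [0.015, -0.01, -0.6], "rotation": [0, 0, -0.93]},
    {"dp": [0.015, -0.01, -0.85], "rotation": [0, 0, -0.93]},
    {"dp": [0.015, -0.01, -0.9], "rotation": [0, 0, -0.93]},
    {"dp": [0.015, -0.01, -0.9], "rotation": [0, 0, -0.93]},
    {"dp": [0.015, -0.01, -0.9], "rotation": [0, 0, -0.93]}
  ]
}}

```text
clock: 26.17
position: [0.4511, -0.1417, -0.0011]
ee_rot: [0.0, 1.0, 0.0, 0.001]
contact_force: [0.2, 0.3, 0.3]
width: 0.0388
```

```bash
python3 - <<'E'
from h import *
p=snap('wrist','w27');disc(p,'b',.006,(.4496,-.1412),.025);go(.4496,-.1412,-.0115,-90)
E
```

```text
disc 1781 z 0.0067 [ 449.6 -141.5] 12.9 px 295 349 236 288
t26.22 pos [ 0.4515 -0.1421 -0.0006] yang -89.97 zaxis [ 0.003 -0.002 -1.   ] F [ 0.4  0.5 -0.6] w 0.0383 q6 1.12
dp [-0.016  0.007 -0.091]
rot [ 0.003  0.007 -0.001]
```

View pics/w27.png

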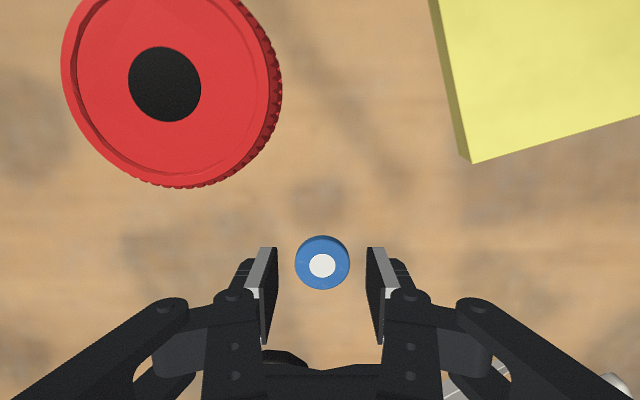

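Emit:
{"fn": "send_rows", "kwargs": {
  "deltas": [
    {"dp": [-0.012, 0.004, -0.03], "rotation": [0, 0, 0]},
    {"dp": [-0.012, 0.004, -0.07], "rotation": [0, 0, 0]},
    {"dp": [-0.012, 0.004, -0.09], "rotation": [0, 0, 0]},
    {"dp": [-0.012, 0.004, -0.09], "rotation": [0, 0, 0]},
    {"dp": [-0.012, 0.004, -0.09], "rotation": [0, 0, 0]}
  ]
}}

```text
clock: 26.63
position: [0.448, -0.1413, -0.0131]
ee_rot: [0.0, 1.0, -0.0, 0.0]
contact_force: [0.1, 0.5, -0.2]
width: 0.0382
```

Emit:
{"fn": "send_rows", "kwargs": {
  "deltas": [
    {"dp": [0, 0, 0], "rotation": [0, 0, 0]},
    {"dp": [0, 0, 0], "rotation": [0, 0, 0]},
    {"dp": [0, 0, 0], "rotation": [0, 0, 0]},
    {"dp": [0, 0, 0], "rotation": [0, 0, 0]}
  ],
  "fingers": 1.0,
  "grip_force": 20
}}

```text
clock: 26.97
position: [0.4487, -0.1415, -0.0123]
ee_rot: [0.0, 1.0, -0.0, 0.001]
contact_force: [-0.5, 0.4, 6.2]
width: 0.0241
```

Emit:
{"fn": "send_rows", "kwargs": {
  "deltas": [
    {"dp": [0, 0, 0.1], "rotation": [0, 0, 0]},
    {"dp": [0, 0, 0.4], "rotation": [0, 0, 0]},
    {"dp": [0, 0, 0.7], "rotation": [0, 0, 0]},
    {"dp": [0, 0, 1.0], "rotation": [0, 0, 0]},
    {"dp": [0, 0, 1.0], "rotation": [0, 0, 0]},
    {"dp": [0, 0, 1.0], "rotation": [0, 0, 0]}
  ]
}}

```text
clock: 27.47
position: [0.4497, -0.1421, 0.109]
ee_rot: [0.001, 1.0, -0.0, 0.003]
contact_force: [-0.2, -0.4, -0.4]
width: 0.0237
```

```bash
python3 - <<'E'
from h import *
s=st();p=snap('wrist','w28');disc(p,'b',s['position'][2]+.019,(.4496,-.1412),.025)
E
```

```text
t27.47 pos [ 0.4497 -0.1421  0.109 ] yang -90.04 zaxis [ 0.005 -0.003 -1.   ] F [-0.2 -0.4 -0.4] w 0.0237 q6 1.12
disc 2040 z 0.128 [ 449.5 -139.8] 14.7 px 293 350 240 296
```

View pics/w28.png

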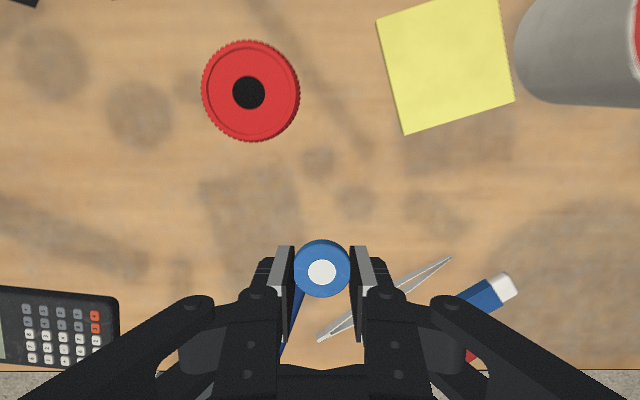

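```bash
python3 - <<'E'
from h import *
p=load('w28');print(onz(p,321.5,268,.128))
E
```

```text
[ 0.45183696 -0.14161015  0.128     ]
```

Emit:
{"fn": "send_rows", "kwargs": {
  "deltas": [
    {"dp": [0.2, 0.1, 0], "rotation": [0, 0, 0]},
    {"dp": [0.45, 0.23, 0], "rotation": [0, 0, 0]},
    {"dp": [0.7, 0.36, 0], "rotation": [0, 0, 0]},
    {"dp": [0.9, 0.47, 0], "rotation": [0, 0, 0]}
  ]
}}

```text
clock: 27.85
position: [0.5566, -0.0837, 0.1047]
ee_rot: [-0.001, 1.0, -0.0, -0.001]
contact_force: [-0.7, -0.8, 0.2]
width: 0.0235
```

Emit:
{"fn": "send_rows", "kwargs": {
  "deltas": [
    {"dp": [0.2, 0.1, 0], "rotation": [0, 0, 0]},
    {"dp": [0.45, 0.23, 0], "rotation": [0, 0, 0]},
    {"dp": [0.68, 0.35, 0], "rotation": [0, 0, 0]},
    {"dp": [0.68, 0.35, 0], "rotation": [0, 0, 0]},
    {"dp": [0.68, 0.35, 0], "rotation": [0, 0, 0]},
    {"dp": [0.68, 0.35, 0], "rotation": [0, 0, 0]}
  ]
}}

```text
clock: 28.35
position: [0.6357, -0.0427, 0.1045]
ee_rot: [-0.0, 1.0, -0.0, -0.003]
contact_force: [-0.1, 0.3, -0.0]
width: 0.0239
```

```bash
python3 - <<'E'
from h import *
go(.6395,-.043,.0865,-90);p=snap('wrist','w29');
E
```

```text
t28.35 pos [ 0.6357 -0.0427  0.1045] yang -90.01 zaxis [-0.005  0.    -1.   ] F [-0.1  0.3 -0. ] w 0.0239 q6 1.40
dp [ 0.032 -0.003 -0.15 ]
rot [-0.001 -0.01   0.   ]
```

View pics/w29.png

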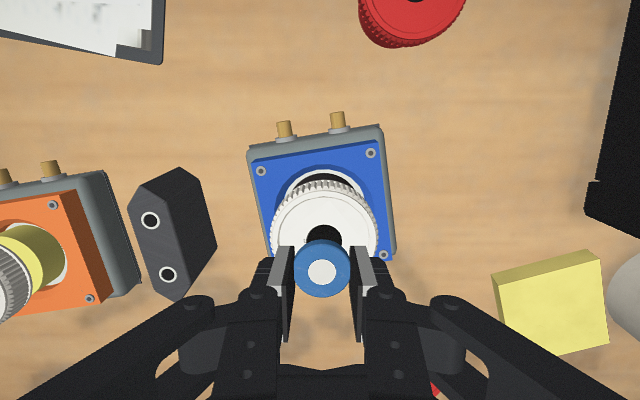

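Emit:
{"fn": "send_rows", "kwargs": {
  "deltas": [
    {"dp": [0.012, -0.003, -0.05], "rotation": [0, 0, 0]},
    {"dp": [0.012, -0.003, -0.1], "rotation": [0, 0, 0]},
    {"dp": [0.012, -0.003, -0.13], "rotation": [0, 0, 0]},
    {"dp": [0.012, -0.003, -0.13], "rotation": [0, 0, 0]},
    {"dp": [0.012, -0.003, -0.13], "rotation": [0, 0, 0]}
  ]
}}

```text
clock: 28.82
position: [0.6385, -0.0434, 0.0908]
ee_rot: [-0.0, 1.0, -0.001, -0.0]
contact_force: [-0.5, 0.3, 0.0]
width: 0.0241
```

```bash
python3 - <<'E'
from h import *
s=go(.6375,-.0432,.081,-90);p=snap('wrist','w30');disc(p,'b',monitor.get_state()['position'][2]+.019,(.638,-.043),.02)
E
```

```text
t28.82 pos [ 0.6385 -0.0434  0.0908] yang -90.06 zaxis [-0.001  0.    -1.   ] F [-0.5  0.3  0. ] w 0.0241 q6 1.40
dp [-0.008  0.002 -0.082]
rot [-0.    -0.002  0.002]
disc 2009 z 0.1097 [639.5 -43.2] 13.0 px 293 350 240 296
```

View pics/w30.png

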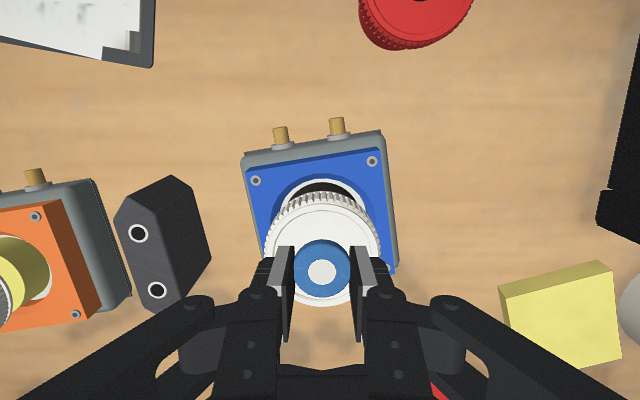

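Emit:
{"fn": "send_rows", "kwargs": {
  "deltas": [
    {"dp": [-0.011, 0.003, -0.03], "rotation": [0, 0, 0]},
    {"dp": [-0.011, 0.003, -0.06], "rotation": [0, 0, 0]},
    {"dp": [-0.011, 0.003, -0.08], "rotation": [0, 0, 0]},
    {"dp": [-0.011, 0.003, -0.083], "rotation": [0, 0, 0]},
    {"dp": [-0.011, 0.003, -0.083], "rotation": [0, 0, 0]}
  ]
}}

```text
clock: 29.28
position: [0.6376, -0.0428, 0.0817]
ee_rot: [0.0, 1.0, -0.0, -0.0]
contact_force: [-1.5, 0.4, 4.3]
width: 0.024
```

```bash
python3 - <<'E'
from h import *
st();p=snap('wrist','w31');disc(p,'b',.0995,(.638,-.043),.02)
E
```

```text
t29.28 pos [ 0.6376 -0.0428  0.0817] yang -90.03 zaxis [-0. -0. -1.] F [-1.5  0.4  4.3] w 0.0240 q6 1.40
disc 2056 z 0.1006 [638.6 -42.4] 12.8 px 294 350 240 296
```

In contact at 4 N and centred, so I'll release.

Emit:
{"fn": "send_rows", "kwargs": {
  "deltas": [
    {"dp": [0, 0, 0], "rotation": [0, 0, 0]},
    {"dp": [0, 0, 0], "rotation": [0, 0, 0]},
    {"dp": [0, 0, 0], "rotation": [0, 0, 0]}
  ],
  "fingers": 0.1
}}

```text
clock: 29.58
position: [0.6377, -0.0428, 0.0809]
ee_rot: [0.0, 1.0, -0.0, -0.0]
contact_force: [0.3, 0.5, 0.2]
width: 0.0387
```

Emit:
{"fn": "send_rows", "kwargs": {
  "deltas": [
    {"dp": [0, 0, 0.05], "rotation": [0, 0, 0]},
    {"dp": [0, 0, 0.2], "rotation": [0, 0, 0]},
    {"dp": [0, 0, 0.5], "rotation": [0, 0, 0]},
    {"dp": [0, 0, 0.9], "rotation": [0, 0, 0]},
    {"dp": [0, 0, 0.9], "rotation": [0, 0, 0]},
    {"dp": [0, 0, 0.9], "rotation": [0, 0, 0]}
  ]
}}

```text
clock: 30.08
position: [0.6403, -0.0433, 0.1938]
ee_rot: [0.001, 1.0, -0.0, 0.004]
contact_force: [0.6, -1.1, -0.2]
width: 0.0385
```

Emit:
{"fn": "send_rows", "kwargs": {
  "deltas": [
    {"dp": [-0.9, 0, 0.2], "rotation": [0, 0, 0]},
    {"dp": [-0.9, 0, 0.2], "rotation": [0, 0, 0]},
    {"dp": [-0.9, 0, 0.2], "rotation": [0, 0, 0]},
    {"dp": [-0.9, 0, 0.2], "rotation": [0, 0, 0]},
    {"dp": [-0.9, 0, 0.2], "rotation": [0, 0, 0]},
    {"dp": [-0.9, 0, 0.2], "rotation": [0, 0, 0]}
  ]
}}

```text
clock: 30.58
position: [0.53, -0.0429, 0.2125]
ee_rot: [-0.0, 1.0, -0.0, -0.0]
contact_force: [-0.0, -0.1, 0.7]
width: 0.0386
```

```bash
python3 - <<'E'
from h import *
st();p=snap('wrist','w32');disc(p,'b',.0995,(.638,-.043),.02);cap(p,.094,(.638,-.043));disc(p,'o',.0945,(.6055,.154),.03);cap(p,.088,(.6055,.154))
c=cloud(p);m=(c[...,2]>.052)&(c[...,2]<.064)&(np.hypot(c[...,0]-.62,c[...,1]-.055)<.045)&(p['depth']>0);print(cv2.minAreaRect((c[m][:,:2]*1000).astype(np.float32)))
dets(p)
t=snap('top','t32');s=snap('scene','s32')
cv2.imwrite('pics/s32z.png',cv2.resize(s['color'][130:330,230:430,::-1],None,fx=3,fy=3,interpolation=cv2.INTER_CUBIC))
E
```

```text
t30.58 pos [ 0.53   -0.0429  0.2125] yang -90.04 zaxis [-0.  0. -1.] F [-0.  -0.1  0.7] w 0.0386 q6 1.36
disc 826 z 0.1007 [638.3 -42.3] 12.6 px 304 339 24 62
cap z 0.0934 [array([638.6, -43. ]), np.float64(27.8)]
disc 833 z 0.0951 [606.  153.2] 13.1 px 38 76 75 110
cap z 0.0881 [array([605.9, 153.4]), np.float64(25.6)]
((619.69482421875, 56.32173156738281), (78.99192810058594, 25.410751342773438), 9.318927764892578)
3979 z 0.0462 [605.  153.4] [78.2 79.5] 9.43
3736 z 0.0462 [637.3 -43.7] [77.9 78. ] 9.34
mid [621.15591431  54.85002136] yaw 9.322455252518703 199.74012690777616
```

View pics/w32.png

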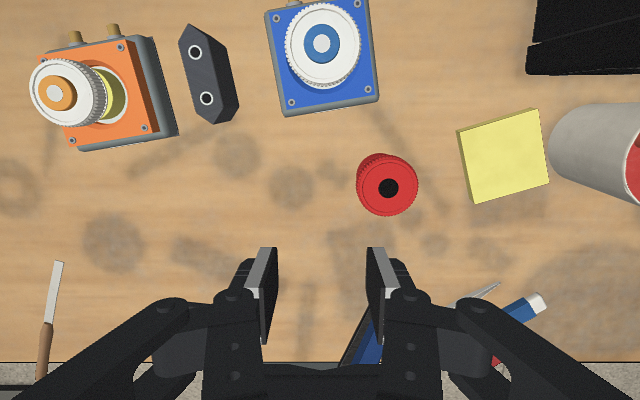

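View pics/s32z.png

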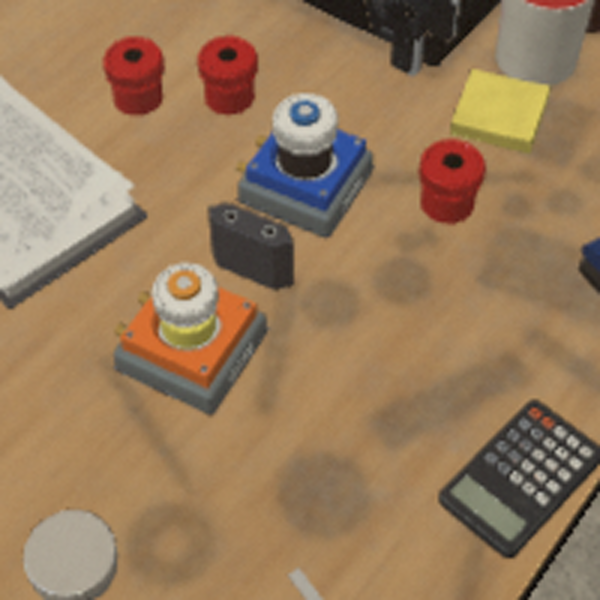

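View pics/t32.png

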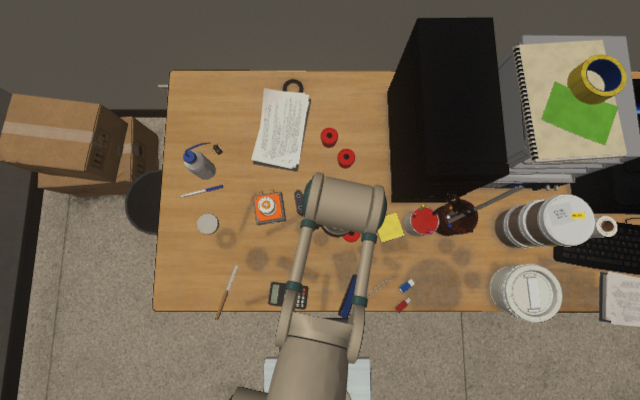

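Everything is in place: brick within about 2 mm of the midpoint, both sources centred and flat, bystanders where they were.

```bash
python3 -c "
from h import *
print(manip.sign_off())"
```

```text
the job is handed in; nothing more can be done
None
```

The job is done and handed in at about 31 s on the robot's clock. I placed the brick first, then the black pot in the blue nest and the yellow pot in the orange nest. Only then did I pick up the sources: orange onto the yellow pot's cap, blue onto the black pot's cap.

| Last check (wrist camera) | Result |
|---|---|
| Pots | Cap tops 88 mm (yellow) and 93 mm (black, expected 94), so both are seated and upright |
| Brick | About 2 mm from the midpoint, turned 9.32° like the detectors, top level |
| Sources | Both flat and within 1 mm of the cap centres |
| Everything else | Tin, red pots and other items look unmoved in the final views |

**Tip height disagreed with the text:** the fingertips stood about 14–20 mm behind the reported TCP, not 19 mm ahead. Because of this, the first close on the brick shut above it without touching it. I used the measured tip height from then on.

**Highest force read:** about 22 N up, with the fingertips on the desk while gripping the orange source.

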